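Float the dancer arm of a label rewinder at its index

ROBOT

A 7-joint arm with a two-finger parallel gripper is mounted at the origin on the work surface. World frame = base frame: x ahead of the robot, y to its left, z up, the work surface at z = 0. Lengths are in m, angles in degrees, forces in N, time in s.
With the tool pointing down it reaches from about 0.4 to 0.875 m from the base axis. Payload 19.3 kg.
Tool frame: the origin (TCP) lies at the very end of the fingers, on their centre line; the grasp point (between the pads) lies 19 mm behind it; z points along the fingers, y is the line along which they close (so a half turn about z gives the same grasp; the last joint's range is limited). The gripper opens to 85 mm and grips with 20 to 120 N. Pads are 22 mm wide; open, the fingers measure 114 mm over their backs; the gripper's body (76 mm by 85 mm) begins 54 mm behind the grasp point. The pads swing forward as they close: fully open they stand 13 mm farther back than shut.
Start: joints at [63.587, 29.874, -2.08, 91.645, 1.215, 58.505, -6.463], TCP at [0.238, -0.578, 0.191] pointing down, gripper open.
Joint ranges: [-166.77, 166.77], [-17.47, 122.26], [-85.68, 81.53], [9.62, 139.38], [-72.42, 252.41], [9.2, 110.78], [-144.41, 144.41]. Speed limits (degrees/s): [108.29, 108.29, 136.94, 136.94, 172.46, 172.46, 172.46].

INTERFACE

Orientations are given as a 3x3 rotation matrix whose columns are the frame's x, y, z axes.
In Python, from cell import manip gives the robot as it stands.
- The arm moves only by the tool play_rows, never from a script. Its argument "increments" is a list of rows, each an object of numbers: "x", "y", "z": the shift along the world's x, y, z in mm; "wx", "wy", "wz": the turn, a rotation vector about the world's x, y, z in degrees. In form: [{"x": .., "y": .., "z": .., "wx": .., "wy": .., "wz": ..}, ...]. A call has 1 to 5 rows; each row is the pose to reach, as a shift and turn from the pose commanded when the call began; what a row does not reach only later rows make up. A row lasts 1/8 s, in which the tool goes at most 62.5 mm and 10.7 degrees, less where a joint would pass 70% of its speed; a pose out of reach is approached as far as the arm can. A call with a gripper value outside its range is refused whole. "hand" is the finger opening in mm, from 0 to 85.4, set as the call begins (left out, the last holds). The fingers move at their own pace and stop on an object; the grip force is fixed at half the most. Time passes only in rows, so rows that repeat a pose let the fingers close. It gives the time, the measured TCP pose, the force, the opening and the grip force at its end, in the units of the state.
- manip.state(): the state, without advancing time (a new reading comes with each control period).
- manip.get_image(name): name is "side" or "top" or "wrist"; returns the picture (420x560x3 uint8, red, green, blue); there is no depth.
- manip.camera_params(name): a dict with "fx", "fy", "cx", "cy" (pixels), "T" (4x4, takes a point from camera to world coordinates). Camera axes: x right, y down, z forward; pixel columns grow to the right and rows downward; lengths in m; the calibration is good to about 2 mm. A picture is of the moment at which its call begins: read the wrist's pose just before it. camera_params takes no time and is no camera call; for the wrist camera it gives the pose at the moment of the call.
- manip.job_done(): hands the job in; it is judged then, once.
The state is a dict: "time_s": time; "qpos": joint angles; "qd": joint speeds; "tau": joint torques, N m; "eef_pos": TCP position; "eef_rot": TCP orientation; "wrist_force": force on the tool from outside, world axes, zero at the start; "moment": the same for the moment, N m; "gripper_width": opening from 0.0 (shut) to 1.0 (fully open); "gripper_force": force on a finger pad.
Only numpy, scipy, OpenCV 4.12 (cv2) and the standard library are available. Lean on these libraries where they do the work, as an engineer would, in place of code of your own. Each camera call takes 0.05 s, during which the arm holds its last target. There are 200 camera calls.

TASK

Check the float of the label rewinder's dancer arm: working only with its sprung setting lever, and without touching the arm itself, swing the arm up from its stop until the pointer stands at the index tab and keep it there for five seconds without a break, though it keeps wanting to tip to one side or the other. Then lower the arm gently back onto the stop it started from (roller end down), and let go of the lever. Do not let the arm bang against either stop, and leave the index tab and the other things on the bench as they are.

Things in the scene. Friction and masses are not known exactly. Their poses are not given: they have to be found in the camera images.
- rewinder: Grey stand fixed to the bench, base plate 170 x 600 x 12 mm. Origin on the bench surface under the middle of its post; z up, x away from the robot (turned by the stand's yaw), y along the dancer arm towards its roller end. A shaft along x, 120 mm above the bench, carries lever, dancer arm and index tab. A fixed paper label reel, 110 mm across, stands at y = 295 mm, top 180 mm high.
- lever (a joint): Setting lever on the near (-x) side of the post, sitting on the dancer arm's shaft through a soft torsion spring: its value is its twist against the ARM, rad, 0 when let go, positive towards the stand's -y, stops at -1.2 and 1.2. Angle from upright in the stand = lever + dancer. The spring is the only link: torque on the arm = 0.18 N m/rad x lever (same sign). Let go, it springs back to 0.
- lever_grip (a point): Middle of the lever's round black grip bar, 20 mm in diameter, along the stand's x, reaching 39 mm to either side of this point; 130 mm from the shaft. In the stand's frame it lies at (-0.102, -0.13 sin a, 0.12 + 0.13 cos a) m with a = lever + dancer. Pinch it from above, fingers closing along the stand's y; it may turn between the pads.
- dancer (a joint): Dancer arm on the far (+x) side, rad: 0 level, positive raises its roller end (+y) and swings its upright pointer towards -y; stops at -0.32 and 0.32; starts on the -0.32 stop. Aluminium beam 360 mm long. Inertia about the pivot 0.042 kg m2. Top-heavy: tipping torque 0.25 N m x sin(dancer) (without the lever). Held lever or not, it tips off balance, time constant 0.6 to 1.1 s.
- roller: Steel roller, 46 mm in diameter, 0.7 kg, at the +y end of the dancer arm; origin on its axis, 170 mm from the pivot. Roller and counterweight cancel only roughly: an unknown constant torque of up to 0.05 N m either way acts on the arm. Pivot damping 0.006 N m s/rad, friction 0.0015 N m; spring damping 0.015 N m s/rad. Do not touch.
- trim: Brass disc weight 44 mm in diameter on the pointer, 84 mm above the pivot, 0.3 kg give or take 12 percent: it makes the arm top-heavy. Do not touch. At the beam's -y end sits a fixed 0.8 kg dark steel counterweight block, 55 x 45 x 45 mm, 149 mm from the pivot.
- pointer_tip (a point): Tip of the dancer arm's upright dark pointer, 140 mm from the pivot, in front of the white scale.
- index (a joint): Black index tab, 14 mm wide, on the rim of the white scale, rad, same zero and direction as the dancer arm; the pointer stands at the index when dancer = index. Held by friction at a place that differs each time, between -0.08 and 0.15.
- index_tip (a point): The point at the index tab, 140 mm from the pivot in the pointer's plane, where the pointer tip should stand.
- core: Loose cardboard core tube standing upright, 76 mm outside diameter, 50 mm high, origin at the centre of its underside. Leave alone.
- labels: Loose pack of paper labels 90 x 60 x 22 mm, origin at the centre of its underside. Leave alone.
- driver: Loose screwdriver 180 mm long lying on the bench. Leave alone.

How it is judged:
By the outcome, as a careful person would: the job done as asked, in the order asked, and still so for the second after the job is handed in, with the robot touching nothing.
It also fails if it takes over 72 s, if anything falls off the work surface, if the arm or the gripper's body presses on something with over 40 N, if the wrist force passes 120 N, or if a joint passes its speed limit or range.

## Working session

There is one attempt and no reset: what is moved stays moved. The work goes in short steps, Python scripts to look and compute and a tool call to move; the robot and the scene stay as the last step left them, time stands still between calls to the robot, and variables do not carry over. Pictures are saved under pics/ and viewed, at most 13 in all, crops included, and the job is handed in when it is done.

Besides the shell and the picture viewer there is one more tool, called as name([rows], argument=value, ...), one row to a line, values as JSON. play_rows: Moves the arm, as the interface text tells. Its arguments: {"type":"object","properties":{"increments":{"type":"array"},"hand":{"type":"number"}},"required":["increments"]}

```bash
ls; mkdir -p pics; python3 - <<'E'
from cell import manip
import cv2,numpy as np
for n in ("side","top"):
    cv2.imwrite(f"pics/{n}0.png",manip.get_image(n)[:,:,::-1])
    p=manip.camera_params(n); print(n,p["fx"],p["fy"],p["cx"],p["cy"]); print(np.round(p["T"],3).tolist())
s=manip.state();print(s["time_s"],s["eef_pos"],np.round(s["eef_rot"],3).tolist())
E
```

```text
pics
side 390.54169026160423 390.54169026160423 287.1614006312009 218.57462918109354
[[-0.98, -0.133, 0.147, 0.362], [-0.198, 0.626, -0.754, 0.82], [0.008, -0.768, -0.64, 0.91], [0.0, 0.0, 0.0, 1.0]]
top 406.39378028090647 406.39378028090647 282.63526387889544 207.4385633037327
[[0.004, -0.984, 0.177, 0.353], [-1.0, -0.001, 0.016, -0.067], [-0.016, -0.177, -0.984, 1.152], [0.0, 0.0, 0.0, 1.0]]
0.1 [ 0.23791713 -0.57758287  0.19089684] [[0.925, 0.381, -0.0], [0.381, -0.925, 0.001], [-0.0, -0.001, -1.0]]
```

View pics/side0.png

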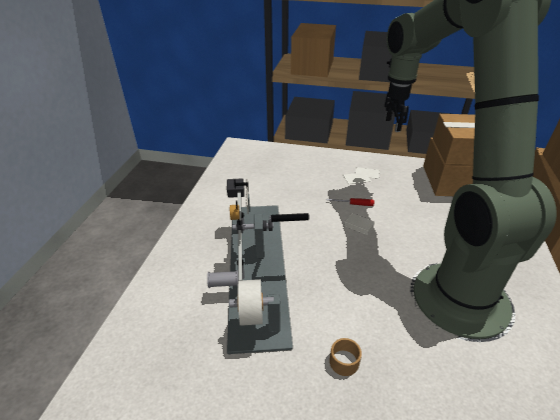

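View pics/top0.png

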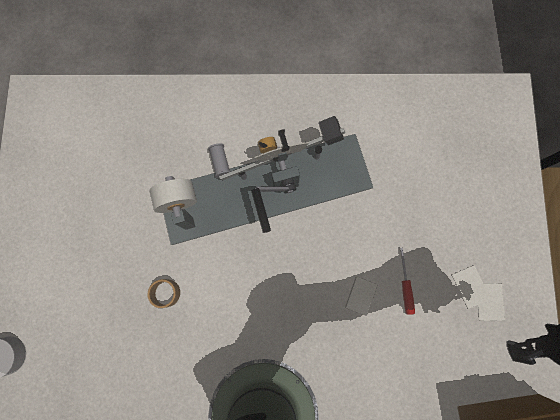

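Side and top views: the stand sits around (270,180) in the top view, turned about 15°, with the black lever grip from (257,190) to (267,230). Next I enlarge it.

```bash
python3 - <<'E'
from cell import manip
import cv2,numpy as np
t=cv2.imread("pics/top0.png")[110:260,145:385]; t=cv2.resize(t,None,fx=3.3,fy=3.3,interpolation=cv2.INTER_CUBIC)
cv2.imwrite("pics/topc.png",t)
p=manip.camera_params("wrist");s=manip.state()
E=np.eye(4);E[:3,:3]=s["eef_rot"];E[:3,3]=s["eef_pos"]
print(p["fx"],p["cx"],p["cy"]);print(np.round(np.linalg.inv(E)@p["T"],3))
E
```

```text
319.32413991348346 281.3512365318426 211.479268408238
[[-0.    -0.95  -0.312  0.08 ]
 [ 1.    -0.     0.001  0.   ]
 [-0.001 -0.312  0.95  -0.183]
 [ 0.     0.     0.     1.   ]]
```

View pics/topc.png

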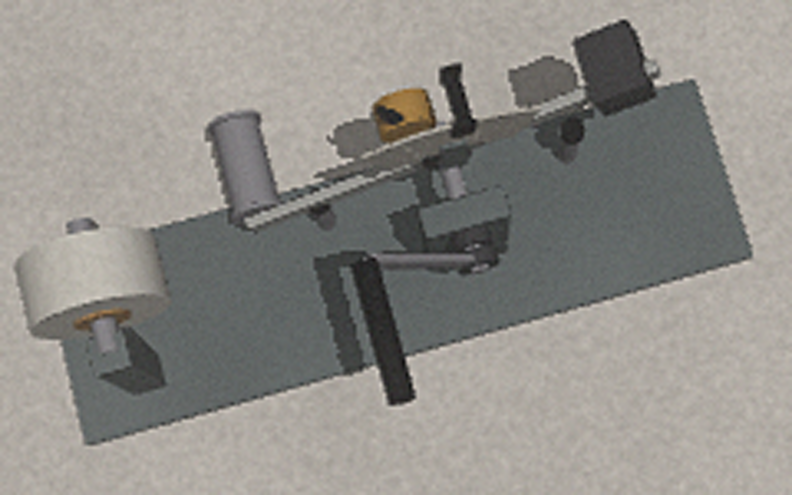

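```bash
cat > h.py <<'E'
import numpy as np, cv2
from cell import manip
def proj(p,P):
    P=np.atleast_2d(P); T=np.linalg.inv(p["T"]); c=P@T[:3,:3].T+T[:3,3]
    return np.c_[p["fx"]*c[:,0]/c[:,2]+p["cx"],p["fy"]*c[:,1]/c[:,2]+p["cy"]]
def back(p,uv,z):
    uv=np.atleast_2d(uv);d=np.c_[(uv[:,0]-p["cx"])/p["fx"],(uv[:,1]-p["cy"])/p["fy"],np.ones(len(uv))]@p["T"][:3,:3].T
    o=p["T"][:3,3]; return o+d*((z-o[2])/d[:,2])[:,None]
def S2W(st,P):
    c,s=np.cos(st[2]),np.sin(st[2]);P=np.atleast_2d(P)
    return np.c_[st[0]+c*P[:,0]-s*P[:,1],st[1]+s*P[:,0]+c*P[:,1],P[:,2]]
E
python3 - <<'E'
from h import *
from scipy.optimize import least_squares
p=manip.camera_params("top")
f=lambda l:np.array(l)/3.3-0.35+np.array([145,110])
c=f([(90,444),(750,257),(696,80)]);w=back(p,c,.012);print(w.round(4),np.linalg.norm(np.diff(w,axis=0),axis=1))
# points in stand frame: grip ends, a=-.32 ; grip top ~
a=-.32;gy,gz=-.13*np.sin(a),.12+.13*np.cos(a)
G=[(-.141,gy,gz),(-.063,gy,gz)]
g=f([(400,400),(365,262)])
# corners: (-.085+bx, +-.3+by)
def res(q):
    st=q[:3];bx,by=q[3:]
    C=[(-.085+bx,.3+by,.012),(-.085+bx,-.3+by,.012),(.085+bx,-.3+by,.012)]
    # centroid of grip and reel axis front (106,330)?
    return np.r_[(proj(p,S2W(st,C))-c).ravel(),(proj(p,S2W(st,G))-g).ravel()]
r=least_squares(res,[.55,-.05,.26,0,0]);print(r.x.round(4),r.fun.round(1))
st=r.x[:3]
print("reel top mid",back(p,f([(90,245)]),.18).round(3),S2W(st,[0,.295,.18]).round(3))
# planes: roller ends, trim: unknown x; find x by back-projecting known height
def inS(P): 
    d=np.atleast_2d(P)-np.r_[st[:2],0];cc,ss=np.cos(st[2]),np.sin(st[2]);return np.c_[cc*d[:,0]+ss*d[:,1],-ss*d[:,0]+cc*d[:,1],d[:,2]]
print("trim ~",inS(back(p,f([(403,115)]),.12+.084*np.cos(.32))).round(3),"expect y",.084*np.sin(.32))
print("roller",inS(back(p,f([(240,170)]),.12-.17*np.sin(.32)+.02)).round(3),"expect y",.17*np.cos(.32))
print("index tab",inS(back(p,f([(450,70),(465,130)]),.26)).round(3))
E
```

```text
[[ 0.4526  0.2627  0.012 ]
 [ 0.6166 -0.3043  0.012 ]
 [ 0.7781 -0.262   0.012 ]] [0.59027565 0.16696097]
[ 6.201e-01 -1.350e-02  2.788e-01  3.000e-04  1.680e-02] [-1.8  0.4  1.7  0.   0.1 -0.6 -0.8 -4.6  0.8  4.7]
reel top mid [[0.587 0.222 0.18 ]] [[0.539 0.27  0.18 ]]
trim ~ [[ 0.059 -0.016  0.2  ]] expect y 0.026423591091753892
roller [[0.09  0.122 0.087]] expect y 0.16137002107401496
index tab [[ 0.061 -0.053  0.26 ]
 [ 0.016 -0.052  0.26 ]]
```

```bash
python3 - <<'E'
import cv2
t=cv2.imread("pics/side0.png")[165:360,190:330]; t=cv2.resize(t,None,fx=3,fy=3,interpolation=cv2.INTER_CUBIC)
cv2.imwrite("pics/sidec.png",t)
E
```

```text
(no output)
```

View pics/sidec.png

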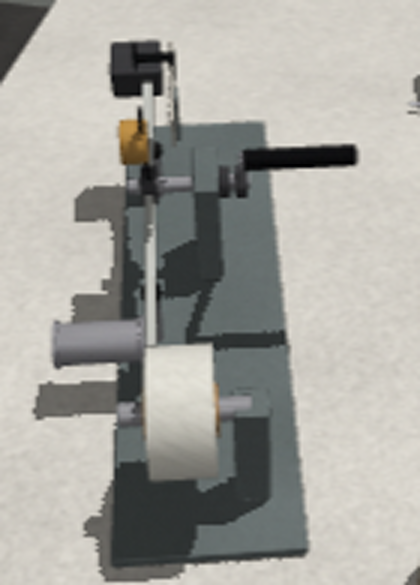

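```bash
python3 - <<'E'
from h import *
from scipy.optimize import least_squares
p=manip.camera_params("top");ps=manip.camera_params("side")
f=lambda l:np.array(l)/3.3-0.35+np.array([145,110])
fs=lambda l:np.array(l)/3-0.33+np.array([190,165])
c=f([(90,444),(750,257),(696,80)]); cs=fs([(113,565),(308,552),(265,123)])
# grip triangulation: ends seen in both views
def tri(u,v):
    return least_squares(lambda X:np.r_[(proj(p,X)-u).ravel(),(proj(ps,X)-v).ravel()],[.6,0,.2])
G=[tri(f([a]),fs([b])) for a,b in [((400,398),(354,154)),((365,262),(248,157)),((403,113),(133,143)),((480,258),(240,180)),((263,195),(97,343)),((615,65),(135,70))]]
for n,g in zip("gripnear gripfar trim shaftend roller cw".split(),G): print(n,g.x.round(4),g.fun.round(1))
C=lambda bx,by:np.array([(-.085+bx,.3+by,.012),(-.085+bx,-.3+by,.012),(.085+bx,-.3+by,.012),(.085+bx,.3+by,.012)])
def res(q):
    P=S2W(q,C(0,0));return np.r_[(proj(p,P[:3])-c).ravel(),(proj(ps,P[[3,0,1]])-cs).ravel()]
r=least_squares(res,[.6,0,.28]);print("plate",r.x.round(4),r.fun.round(1))
st=r.x
def inS(P):
    d=np.atleast_2d(P)-np.r_[st[:2],0];cc,ss=np.cos(st[2]),np.sin(st[2]);return np.c_[cc*d[:,0]+ss*d[:,1],-ss*d[:,0]+cc*d[:,1],d[:,2]]
for g in G: print(inS(g.x).round(3))
E
```

```text
gripnear [ 0.4671 -0.0137  0.2217] [-0.  -0.1  0.1  0. ]
gripfar [0.5631 0.0122 0.223 ] [ 0.   0.3 -0.4 -0.1]
trim [ 0.6822 -0.0122  0.2002] [ 0.   0.1 -0.1 -0. ]
shaftend [ 0.5908 -0.0697  0.1208] [-0.  -0.1  0.2  0. ]
roller [0.6758 0.1164 0.0497] [-0.3 -4.8  4.7  1.5]
cw [ 0.7327 -0.1736  0.1667] [-0. -0.  0.  0.]
plate [0.6157 0.0036 0.2799] [-2.1  0.5  1.3 -0.1 -0.3 -0.7 -0.8 -0.4  0.8 -0.5  0.4 -0.5]
[[-0.148  0.024  0.222]]
[[-0.048  0.023  0.223]]
[[ 0.06  -0.034  0.2  ]]
[[-0.044 -0.064  0.121]]
[[0.089 0.092 0.05 ]]
[[ 0.064 -0.203  0.167]]
```

```bash
cat >> h.py <<'E'
ST=np.array([.6326,-.055,.28])
from scipy.spatial.transform import Rotation as R
def grot(tilt):  # tool x = stand +x, tool z down, tipped forward
    return (R.from_euler('z',ST[2])*R.from_euler('y',-tilt,degrees=True)*R.from_matrix(np.diag([1,-1,-1]))).as_matrix()
TILT=30; RG=grot(TILT)
def gripW(a): return S2W(ST,[-.102,-.13*np.sin(a),.12+.13*np.cos(a)])[0]
def tcp(a): return gripW(a)+.021*RG[:,2]
E
python3 - <<'E'
from h import *
s=manip.state()
print(gripW(-.67).round(4),tcp(-.67).round(4),RG.round(3).tolist())
print("shift mm",((tcp(-.67)-s["eef_pos"])*1000).round(1),"rotvec",R.from_matrix(RG@s["eef_rot"].T).as_rotvec(degrees=True).round(2))
E
```

```text
[ 0.5123 -0.0056  0.2219] [ 0.5224 -0.0027  0.2037] [[0.832, 0.276, 0.481], [0.239, -0.961, 0.138], [0.5, -0.0, -0.866]]
shift mm [284.4 574.9  12.8] rotvec [  9.83 -28.36  -6.22]
```

play_rows([
  {"z":60},
  {"x":10,"y":30,"z":105},
  {"x":30,"y":85,"z":120},
  {"x":55,"y":135,"z":125},
  {"x":80,"y":185,"z":130},
], hand=85)

```text
invalid input at $.increments[0]: expected keys x, y, z, wx, wy, wz
```

play_rows([
  {"x":25,"y":50,"wx":2,"wy":-6,"wz":-1},
  {"x":50,"y":100,"wx":4,"wy":-12,"wz":-2},
  {"x":75,"y":150,"wx":6,"wy":-18,"wz":-3},
  {"x":100,"y":200,"wx":8,"wy":-24,"wz":-5},
  {"x":125,"y":245,"wx":9.8,"wy":-28.4,"wz":-6.2},
])

```text
invalid input at $.increments[0]: expected keys x, y, z, wx, wy, wz
```

play_rows([
  {"x":20,"y":45,"z":-5},
  {"x":45,"y":95,"z":-20},
  {"x":65,"y":130,"z":-35},
  {"x":77,"y":145,"z":-40},
  {"x":79,"y":147,"z":-40},
])

```text
invalid input at $.increments[0]: expected keys x, y, z, wx, wy, wz
```

```bash
python3 - <<'E'
from h import *
s=manip.state();print(s["time_s"],s["eef_pos"],s["qpos"].round(1) if hasattr(s["qpos"],'round') else s["qpos"])
print("to grasp mm",((tcp(-.67)-s["eef_pos"])*1000).round(1),"rotvec",R.from_matrix(RG@s["eef_rot"].T).as_rotvec(degrees=True).round(2),s["wrist_force"])
p=manip.camera_params("wrist");im=manip.get_image("wrist")
cv2.imwrite("pics/w1.png",im[:,:,::-1])
for d in(-.32,-.06):print(proj(p,S2W(ST,[.05,-.14*np.sin(d),.12+.14*np.cos(d)])).round(0))
E
```

```text
0.1 [ 0.23791713 -0.57758287  0.19089684] [63.6 29.9 -2.1 91.7  1.2 58.5 -6.5]
to grasp mm [284.4 574.9  12.8] rotvec [  9.83 -28.36  -6.22] [-0.40153209  0.96137034 -0.90683045]
[[2523. 3523.]]
[[2125. 3191.]]
```

View pics/w1.png

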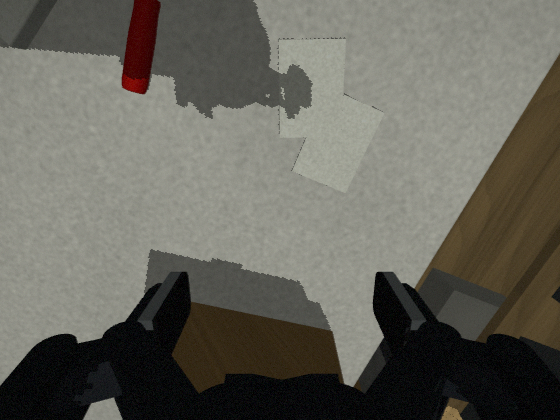

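All six keys are required, so nothing moved; the wrist view shows only the bench at the start, with the fingers at the bottom of the picture. Repeating with full rows.

play_rows([
  {"x":0,"y":0,"z":60,"wx":0,"wy":0,"wz":0},
  {"x":10,"y":30,"z":105,"wx":0,"wy":0,"wz":0},
  {"x":30,"y":85,"z":120,"wx":0,"wy":0,"wz":0},
  {"x":55,"y":135,"z":125,"wx":0,"wy":0,"wz":0},
  {"x":80,"y":185,"z":130,"wx":0,"wy":0,"wz":0},
], hand=85)

```text
time_s: 0.78
eef_pos: [0.3185, -0.3911, 0.3216]
eef_rot: [[0.925, 0.381, 0.0], [0.381, -0.925, -0.0], [0.0, 0.0, -1.0]]
wrist_force: [1.0, -0.2, 0.2]
gripper_width: 0.998
gripper_force: 0.0
```

play_rows([
  {"x":25,"y":50,"z":0,"wx":2,"wy":-6,"wz":-1},
  {"x":50,"y":100,"z":0,"wx":4,"wy":-12,"wz":-2},
  {"x":75,"y":150,"z":0,"wx":6,"wy":-18,"wz":-3},
  {"x":100,"y":200,"z":0,"wx":8,"wy":-24,"wz":-5},
  {"x":125,"y":245,"z":0,"wx":9.8,"wy":-28.4,"wz":-6.2},
])

```text
time_s: 1.4
eef_pos: [0.4431, -0.1466, 0.3215]
eef_rot: [[0.831, 0.274, 0.484], [0.238, -0.962, 0.137], [0.503, 0.002, -0.864]]
wrist_force: [2.0, -0.4, -0.3]
gripper_width: 0.997
gripper_force: 0.0
```

play_rows([
  {"x":20,"y":45,"z":-5,"wx":0,"wy":0,"wz":0},
  {"x":45,"y":95,"z":-20,"wx":0,"wy":0,"wz":0},
  {"x":65,"y":130,"z":-35,"wx":0,"wy":0,"wz":0},
  {"x":77,"y":145,"z":-40,"wx":0,"wy":0,"wz":0},
  {"x":79,"y":147,"z":-40,"wx":0,"wy":0,"wz":0},
])

```text
time_s: 2.02
eef_pos: [0.522, 0.0002, 0.2809]
eef_rot: [[0.832, 0.278, 0.48], [0.241, -0.961, 0.138], [0.5, 0.001, -0.866]]
wrist_force: [-0.1, -0.2, 0.1]
gripper_width: 0.996
gripper_force: 0.0
```

```bash
python3 - <<'E'
from h import *
s=manip.state();print(s["time_s"],s["eef_pos"],np.round(s["qpos"],1))
print("to grasp mm",((tcp(-.67)-s["eef_pos"])*1000).round(1),"rotvec",R.from_matrix(RG@s["eef_rot"].T).as_rotvec(degrees=True).round(2),s["wrist_force"])
p=manip.camera_params("wrist");im=manip.get_image("wrist")
cv2.imwrite("pics/w2.png",im[:,:,::-1])
for d in(-.32,-.06):print(proj(p,S2W(ST,[.05,-.14*np.sin(d),.12+.14*np.cos(d)])).round(0))
E
```

```text
2.025 [5.22028415e-01 1.74567727e-04 2.80931056e-01] [ 32.    2.2 -33.8 124.5 -14.2  25.2 -64. ]
to grasp mm [  0.3  -2.9 -77.2] rotvec [ 0.05 -0.   -0.09] [-0.13740764 -0.20282375  0.14350396]
[[330.  70.]]
[[377.  65.]]
```

View pics/w2.png

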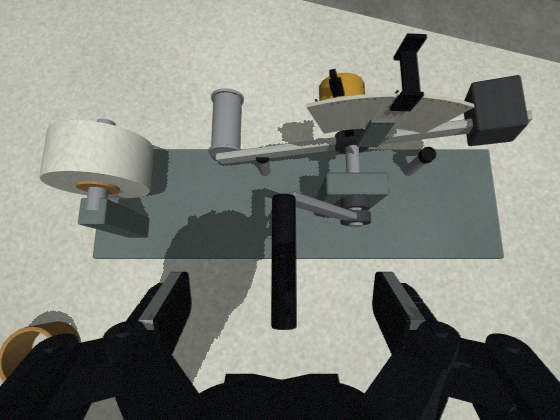

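The view shows the lever bar centred between the fingers (284,260), the pointer tip near (335,72) and the hooked index tab at (398–425, 35–105). More tilt will keep the tip in view after lowering.

```bash
sed -i 's/^TILT=30/TILT=38/' h.py; python3 - <<'E'
from h import *
s=manip.state()
print("to grasp mm",((tcp(-.67)-s["eef_pos"])*1000).round(1),"rotvec",R.from_matrix(RG@s["eef_rot"].T).as_rotvec(degrees=True).round(2))
E
```

```text
to grasp mm [  2.6  -1.5 -75.9] rotvec [ 2.27 -7.67 -0.02]
```

play_rows([
  {"x":1,"y":0,"z":-10,"wx":1.1,"wy":-3.8,"wz":0},
  {"x":3,"y":0,"z":-25,"wx":2.3,"wy":-7.7,"wz":0},
  {"x":3,"y":0,"z":-35,"wx":2.3,"wy":-7.7,"wz":0},
  {"x":3,"y":0,"z":-40,"wx":2.3,"wy":-7.7,"wz":0},
])

```text
time_s: 2.58
eef_pos: [0.5236, -0.0031, 0.2412]
eef_rot: [[0.759, 0.272, 0.591], [0.214, -0.962, 0.169], [0.615, -0.002, -0.789]]
wrist_force: [-0.1, -1.1, 0.8]
gripper_width: 0.996
gripper_force: 0.0
```

```bash
python3 - <<'E'
from h import *
s=manip.state();print(s["time_s"],s["eef_pos"],np.round(s["qpos"],1))
print("to grasp mm",((tcp(-.67)-s["eef_pos"])*1000).round(1),"rotvec",R.from_matrix(RG@s["eef_rot"].T).as_rotvec(degrees=True).round(2),s["wrist_force"])
E
```

```text
2.575 [ 0.52359668 -0.00306402  0.24115189] [ 26.7   4.6 -26.6 134.5 -60.2   9.4 -16.2]
to grasp mm [  1.1   1.  -35.8] rotvec [-0.08 -0.08  0.23] [-0.06540719 -1.07428149  0.78682587]
```

```bash
python3 - <<'E'
from h import *
import json
p=manip.camera_params("wrist");im=manip.get_image("wrist")[:,:,::-1]
cv2.imwrite("pics/w3.png",im); np.save("w3T.npy",p["T"])
c=im[20:200,190:510]; cv2.imwrite("pics/w3c.png",cv2.resize(c,None,fx=2.5,fy=2.5,interpolation=cv2.INTER_CUBIC))
E
```

```text
(no output)
```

View pics/w3c.png

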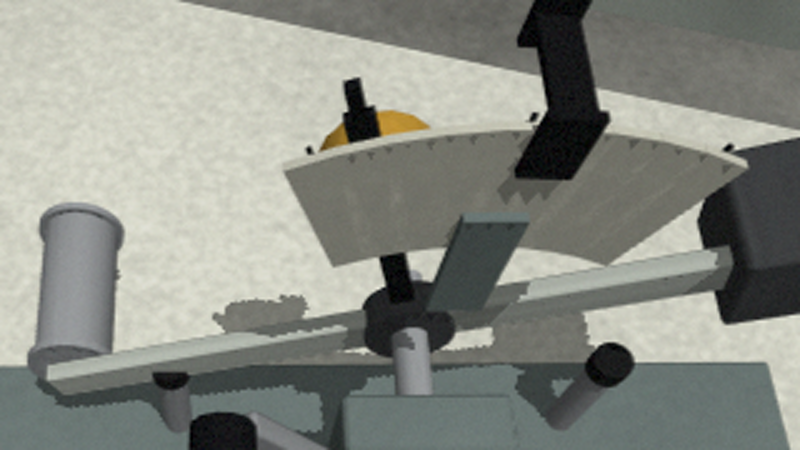

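play_rows([
  {"x":-1,"y":0,"z":0,"wx":-1.1,"wy":3.8,"wz":0},
  {"x":-2,"y":2,"z":0,"wx":-2.3,"wy":7.7,"wz":0},
  {"x":-2,"y":2,"z":0,"wx":-2.3,"wy":7.7,"wz":0},
])

```text
time_s: 3.0
eef_pos: [0.523, -0.0, 0.2429]
eef_rot: [[0.833, 0.275, 0.481], [0.239, -0.962, 0.135], [0.499, 0.003, -0.867]]
wrist_force: [-0.1, 0.4, -0.3]
gripper_width: 0.997
gripper_force: 0.0
```

The crop shows the pointer tip at full-frame (331,52), the brass trim at (340,68), and the index bracket's front-top edge from (410,65) to (433,66). Fitting the index angle from these.

```bash
python3 - <<'E'
from h import *
from scipy.optimize import least_squares
p=manip.camera_params("wrist");p["T"]=np.load("w3T.npy")
f=lambda l:np.array(l)/2.5-.3+np.array([190,20])
pt=f([(353,80)]);lo=f([(395,275)])
P=lambda x,r,d,w=0:S2W(ST+0,[x,-r*np.sin(d)-w*np.cos(d),.12+r*np.cos(d)-w*np.sin(d)])[0]
def sh(q,X): return X+q[0]*np.array([-np.sin(.28),np.cos(.28),0])
r=least_squares(lambda q:(proj(p,sh(q,P(q[1],.14,-.32)))-pt).ravel(),[0,.05]);print("dy,xp",r.x.round(4),r.fun.round(2)); q=r.x
print("pointer low",proj(p,sh(q,P(q[1],.04,-.32))),lo)
ti=f([(551,113),(608,115)]); lowt=f([(516,178),(574,178)])
# front face: corners top (R), bottom (R2), plane xs
def res(v):
    xs,R1,R2,i=v
    X=[P(xs,R1,i,-.007),P(xs,R1,i,.007),P(xs,R2,i,-.007),P(xs,R2,i,.007)]
    return (np.vstack([proj(p,sh(q,x)) for x in X])-np.vstack([ti,lowt])).ravel()
r=least_squares(res,[.03,.145,.12,.06]);print("xs,R1,R2,index",r.x.round(4),r.fun.round(1))
print("hub crop", (proj(p,sh(q,P(q[1],0,0)))-[190,20])*2.5)
E
```

```text
dy,xp [-0.0019  0.0513] [ 0. -0.]
pointer low [[348.21077877 126.92009977]] [[347.7 129.7]]
xs,R1,R2,index [0.0032 0.1689 0.1474 0.0047] [-0.6  0.4  0.6 -0.4  0.8 -0.  -0.8 -0.1]
hub crop [[406.84158609 316.46547169]]
```

```bash
python3 - <<'E'
import cv2,numpy as np
a=cv2.imread("pics/w2.png")[25:125,375:445];b=cv2.imread("pics/w3.png")[10:110,385:455];c=cv2.imread("pics/top0.png")[115:165,262:300]
r=lambda x,k:cv2.resize(x,None,fx=k,fy=k,interpolation=cv2.INTER_CUBIC)
A,B,C=r(a,4),r(b,4),r(c,5.0)
o=np.zeros((400,760,3),np.uint8);o[:,:280]=A;o[:,280:560]=B;o[:250,560:750]=C[:, :190]
cv2.imwrite("pics/tab.png",o)
E
```

```text
(no output)
```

View pics/tab.png

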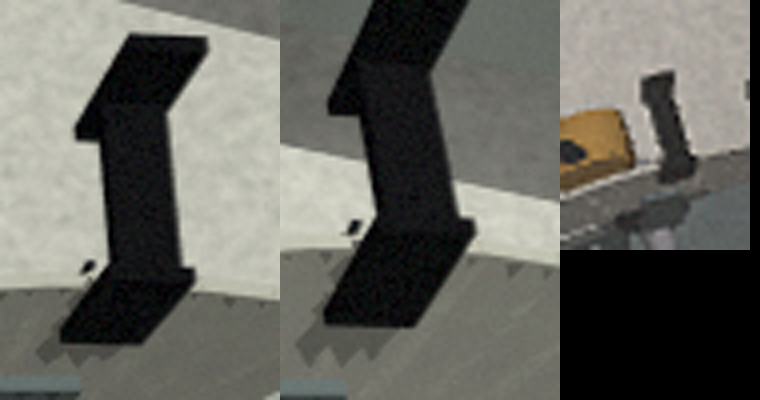

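```bash
cat > idx.py <<'E'
from h import *
from scipy.optimize import least_squares
p3=manip.camera_params("wrist");p3=dict(p3);p3["T"]=np.load("w3T.npy")
s=manip.state();E=np.eye(4);E[:3,:3]=s["eef_rot"];E[:3,3]=s["eef_pos"];HE=np.linalg.inv(E)@manip.camera_params("wrist")["T"]
E2=np.eye(4);E2[:3,:3]=grot(30);E2[:3,:3]=np.linalg.qr(np.array([[.832,.278,.48],[.241,-.961,.138],[.5,.001,-.866]]))[0]*np.sign(np.diag(np.linalg.qr(np.array([[.832,.278,.48],[.241,-.961,.138],[.5,.001,-.866]]))[1]));E2[:3,3]=[.52203,.00017,.28093]
p2=dict(p3);p2["T"]=E2@HE
pt=manip.camera_params("top")
f2=lambda l:np.array(l)/4-.375+np.array([375,25]);f3=lambda l:(np.array(l)-[280,0])/4-.375+np.array([385,10])
ft=lambda l:(np.array(l)-[560,0])/5-.4+np.array([262,115])
F2=f2([(60,342),(140,345),(113,270),(195,270)]);F3=f3([(325,322),(413,326),(382,222),(475,222)])
B2=f2([(77,137),(130,35),(208,40)]);B3=f3([(330,110)])
def P(x,r,d,w,dy,dx): return S2W(ST,[x+dx,-r*np.sin(d)-w*np.cos(d)+dy,.12+r*np.cos(d)-w*np.sin(d)])[0]
tip3=np.array([[330.9,51.7]])
def res(v,tr=False):
    i,x1,a,b,x2,c,e,dy,xp,dz=v;h=.007
    T=np.array([0,0,dz])
    F=[P(x1,a,i,-h,dy,0),P(x1,a,i,h,dy,0),P(x1,b,i,-h,dy,0),P(x1,b,i,h,dy,0)]
    Bk=[P(x2,c,i,-h,dy,0),P(x2,e,i,-h,dy,0),P(x2,e,i,h,dy,0)]
    F=np.array(F);Bk=np.array(Bk)
    return np.r_[(proj(p2,F)-F2).ravel(),(proj(p3,F)-F3).ravel(),(proj(p2,Bk)-B2).ravel(),(proj(p3,Bk[:1])-B3).ravel(),(proj(p3,P(xp,.14,-.32,0,dy,0))-tip3).ravel(),dz*300]
r=least_squares(res,[.05,.03,.12,.14,.05,.14,.16,0,.05,0],loss='soft_l1')
print("i,x1,R1b,R1t,x2,R2b,R2t,dy,xp,dz",r.x.round(4));print(r.fun.round(1))
E
python3 idx.py
```

```text
i,x1,R1b,R1t,x2,R2b,R2t,dy,xp,dz [ 0.0455  0.0144  0.1345  0.158   0.0505  0.1462  0.1712 -0.0021  0.0514
  0.    ]
[ 0.8 -0.2 -1.4 -0.5  0.4  0.5 -0.6  1.1  0.8  0.3 -1.4 -0.2  1.  -0.8
 -0.4 -0.1 -0.8 -0.3  0.2  0.5  0.8  0.  -0.5 -0.3  0.3 -0.   0. ]
```

```bash
cat >> idx.py <<'E'
for con in (0.0,.003,.006):
    def res2(u):
        i,x1,a,x2,c,e,dy=u
        return res([i,x1,a,c+con,x2,c,e,dy,x2,0])
    r=least_squares(res2,[.05,.03,.12,.05,.14,.16,0],loss='soft_l1');print(con,r.x.round(4),round(r.cost,2))
for x2 in (.049,.0514,.054):
    r=least_squares(lambda u:np.r_[res([u[0],.014,.13,.15,x2,u[1],u[2],u[3],x2,0])[16:26]],[.05,.14,.16,0]);print("far only",x2,r.x.round(4),r.fun.round(1))
E
python3 idx.py
```

```text
i,x1,R1b,R1t,x2,R2b,R2t,dy,xp,dz [ 0.0455  0.0144  0.1345  0.158   0.0505  0.1462  0.1712 -0.0021  0.0514
  0.    ]
[ 0.8 -0.2 -1.4 -0.5  0.4  0.5 -0.6  1.1  0.8  0.3 -1.4 -0.2  1.  -0.8
 -0.4 -0.1 -0.8 -0.3  0.2  0.5  0.8  0.  -0.5 -0.3  0.3 -0.   0. ]
0.0 [ 0.0469  0.016   0.1327  0.0505  0.1557  0.171  -0.0023] 36.59
0.003 [ 0.0471  0.0159  0.1328  0.0505  0.1528  0.1711 -0.0023] 26.53
0.006 [ 0.0473  0.0158  0.1329  0.0505  0.15    0.1711 -0.0022] 16.92
far only 0.049 [ 0.0418  0.1478  0.1729 -0.0019] [-0.9  0.1  0.2  0.6  0.9  0.1 -0.5 -0.6  0.2  2.5]
far only 0.0514 [ 0.0495  0.1453  0.1702 -0.002 ] [-0.7 -0.5  0.3  0.5  0.7  0.1 -0.5 -0.2  0.2 -0.1]
far only 0.054 [ 0.0581  0.1426  0.1673 -0.0022] [-0.6 -1.1  0.5  0.5  0.5  0.1 -0.5  0.3  0.1 -2.8]
```

play_rows([
  {"x":0,"y":0,"z":-12,"wx":0,"wy":0,"wz":0},
  {"x":0,"y":-1,"z":-26,"wx":0,"wy":0,"wz":0},
  {"x":0,"y":-1,"z":-36,"wx":0,"wy":0,"wz":0},
  {"x":0,"y":-1,"z":-39,"wx":0,"wy":0,"wz":0},
])

```text
time_s: 3.5
eef_pos: [0.5224, -0.0003, 0.2024]
eef_rot: [[0.833, 0.275, 0.48], [0.239, -0.961, 0.137], [0.499, 0.001, -0.866]]
wrist_force: [-0.3, -0.2, 0.4]
gripper_width: 1.0
gripper_force: 0.0
```

play_rows([
  {"x":0,"y":0,"z":0,"wx":0,"wy":0,"wz":0},
  {"x":0,"y":0,"z":0,"wx":0,"wy":0,"wz":0},
  {"x":0,"y":0,"z":0,"wx":0,"wy":0,"wz":0},
  {"x":0,"y":0,"z":0,"wx":0,"wy":0,"wz":0},
  {"x":0,"y":0,"z":0,"wx":0,"wy":0,"wz":0},
], hand=0)

```text
time_s: 4.12
eef_pos: [0.523, 0.0002, 0.2033]
eef_rot: [[0.832, 0.276, 0.481], [0.24, -0.961, 0.137], [0.5, 0.001, -0.866]]
wrist_force: [-0.0, -0.3, -0.4]
gripper_width: 0.001
gripper_force: 0.0
```

```bash
sed -i 's/^TILT=38/TILT=30/; s/^ST=.*/ST=np.array([.6332,-.0569,.28])/' h.py; python3 - <<'E'
from h import *
s=manip.state();print(s["time_s"],s["eef_pos"],np.round(s["qpos"],1),s["gripper_width"]*85.4,s["gripper_force"],s["wrist_force"],s["moment"])
G=s["eef_pos"]-.019*s["eef_rot"][:,2]; d=G-np.r_[ST[:2],0];c,q=np.cos(.28),np.sin(.28);print("grasp in stand",c*d[0]+q*d[1],-q*d[0]+c*d[1],d[2])
p=manip.camera_params("wrist");im=manip.get_image("wrist");cv2.imwrite("pics/w4.png",im[:,:,::-1])
h=cv2.cvtColor(im,cv2.COLOR_RGB2HSV);m=(h[...,1]>130)&(h[...,2]>90)&(abs(h[...,0].astype(int)-19)<8);m[150:]=0
v,u=np.nonzero(m);print(m.sum(),u.min(),u.max(),v.min(),v.max(),u.mean(),v.mean())
for r,x in((.14,.0514),(.084,.06)): print(proj(p,S2W(ST,[x,r*np.sin(.32),.12+r*np.cos(.32)])))
E
```

```text
4.125 [5.22963376e-01 2.17636742e-04 2.03301855e-01] [ 10.5   8.5 -13.2 131.4 -24.4  12.1 -53.3] 0.06110363188313868 0.0 [-0.03357783 -0.31427542 -0.44183177] [-0.16566134  0.54615582 -0.0044148 ]
grasp in stand -0.09966168133620928 0.08537834520918075 0.2197546176534933
326 333 386 1 21 360.83742331288346 9.93558282208589
[[353.70500961 -18.46027553]]
[[360.94297323  37.90297968]]
```

View pics/w4.png

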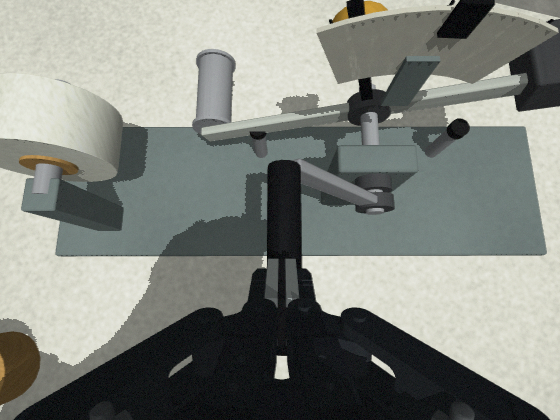

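The gripper closed to 0, so the bar was missed. The picture shows the bar from (284,163) down to about (284,255), with the shut fingertips overlapping it there. Next I triangulate the bar's height from the saved wrist pictures.

```bash
python3 - <<'E'
from h import *
from scipy.optimize import least_squares
s=manip.state();E=np.eye(4);E[:3,:3]=s["eef_rot"];E[:3,3]=s["eef_pos"];p4=manip.camera_params("wrist");HE=np.linalg.inv(E)@p4["T"]
p3=dict(p4);p3["T"]=np.load("w3T.npy")
p2=dict(p4);E2=E.copy();E2[:3,3]=[.52203,.00017,.28093];p2["T"]=E2@HE
ims=[cv2.imread(f"pics/w{k}.png").max(2) for k in(2,3,4)]
for im,v0s in zip(ims,([205,260,320],[200,225],[175,200,225,245])):
    for v in v0s:
        d=im[v,240:330]<48; u=np.nonzero(d)[0]+240; print(v,"black u",(u.min(),u.max(),len(u)) if len(u) else None,end="; ")
    c=im[:,284].astype(int); print("\n col284 black runs",[ (int(a[0]),int(a[-1])) for a in np.split(np.nonzero(c<48)[0],np.nonzero(np.diff(np.nonzero(c<48)[0])>1)[0]+1)])
print(ims[2][236:300:4,262:306:4])
E
```

```text
205 black u (np.int64(272), np.int64(295), 24); 260 black u (np.int64(272), np.int64(294), 23); 320 black u (np.int64(272), np.int64(295), 24); 
 col284 black runs [(194, 329), (380, 419)]
200 black u (np.int64(266), np.int64(326), 29); 225 black u (np.int64(265), np.int64(318), 31); 
 col284 black runs [(186, 344), (380, 419)]
175 black u (np.int64(267), np.int64(300), 34); 200 black u (np.int64(268), np.int64(300), 33); 225 black u (np.int64(267), np.int64(300), 34); 245 black u (np.int64(267), np.int64(300), 34); 
 col284 black runs [(160, 355), (380, 419)]
[[ 73  67  17  20  20  35  32  27  25  15 129]
 [ 73  66  20  24  28  31  30  26  28  24 129]
 [ 75  69  13  19  25  27  29  26  25  22 128]
 [ 73  72  19  28  24  30  33  34  25  19 132]
 [ 76 122  17  17  28  14  22  14  26  23 133]
 [145 218  16  12  17  19  20  29  20  28 178]
 [127 212  96  92  55  24  95  96  94  10 186]
 [219 213  92  95  58  24  92  95  98  16 186]
 [ 73 119  94  94  47  22  97  93  92  22  82]
 [ 17  45  94  94  40  22  95  91  96  26  28]
 [ 17  63  94  96  37  22  96  96  95  25  33]
 [ 27  82  95  94  31  22  93  93  95  22  52]
 [ 15  77  93  95  27  16  94  97  96  48  23]
 [ 29  77  73  96  23  19  95  94  94  52  22]
 [ 22  76  77  77   8  20  82  90  94  80  12]
 [ 19  76  75  74  20  18  79  92  74  69  26]]
```

```bash
python3 - <<'E'
from h import *
for n in("side","top"):
    p=manip.camera_params(n);y=np.array([.381,-.925,0])
    for z in(.191,.21,.231,.251):
        print(n,z,[proj(p,np.array([.2379,-.5776,z])+k*y)[0].round(1).tolist() for k in(-.05,0,.05)])
im=cv2.imread("pics/side0.png").max(2); print([(v,*(np.nonzero(im[v,370:430]<45)[0][[0,-1]]+370)) for v in range(96,140,2) if (im[v,370:430]<45).any()])
E
```

```text
side 0.191 [[395.1, 145.0], [389.9, 138.6], [384.9, 132.6]]
side 0.21 [[396.0, 140.4], [390.8, 134.1], [385.8, 128.2]]
side 0.231 [[397.1, 135.3], [391.8, 129.1], [386.7, 123.2]]
side 0.251 [[398.1, 130.3], [392.7, 124.2], [387.6, 118.3]]
top 0.191 [[495.3, 342.1], [515.2, 333.4], [535.0, 324.8]]
top 0.21 [[499.6, 343.4], [519.9, 334.5], [540.1, 325.7]]
top 0.231 [[504.6, 344.9], [525.4, 335.8], [546.0, 326.8]]
top 0.251 [[509.5, 346.3], [530.8, 337.1], [551.9, 327.8]]
[(96, np.int64(370), np.int64(408)), (98, np.int64(370), np.int64(407)), (100, np.int64(370), np.int64(404)), (102, np.int64(370), np.int64(403)), (104, np.int64(370), np.int64(403)), (106, np.int64(370), np.int64(407)), (108, np.int64(370), np.int64(407)), (110, np.int64(370), np.int64(407)), (112, np.int64(370), np.int64(429)), (114, np.int64(370), np.int64(429)), (116, np.int64(370), np.int64(429)), (118, np.int64(370), np.int64(429)), (120, np.int64(370), np.int64(429)), (122, np.int64(370), np.int64(429)), (124, np.int64(370), np.int64(429)), (126, np.int64(370), np.int64(429)), (128, np.int64(370), np.int64(429)), (130, np.int64(370), np.int64(429)), (132, np.int64(370), np.int64(429)), (134, np.int64(370), np.int64(429)), (136, np.int64(370), np.int64(429)), (138, np.int64(370), np.int64(429))]
```

The visible fingertips sit about 42 mm behind the stated TCP in the side, top and wrist pictures, so the real grasp point is about 60 mm behind the TCP. That explains the miss above the bar. I'll use a smaller tilt and go deeper.

```bash
sed -i 's/^TILT=30/TILT=15/; s/^def tcp.*/OFF=.060\ndef tcp(a): return gripW(a)+OFF*RG[:,2]/; s/-.102,-.13/-.100,-.13/' h.py; python3 - <<'E'
from h import *
s=manip.state()
print(gripW(-.71),"to grasp mm",((tcp(-.71)-s["eef_pos"])*1000).round(1),"rotvec",R.from_matrix(RG@s["eef_rot"].T).as_rotvec(degrees=True).round(2))
E
```

```text
[ 0.51367652 -0.00309727  0.21858704] to grasp mm [  5.7   1.  -42.6] rotvec [-4.08 14.44 -0.  ]
```

play_rows([
  {"x":0,"y":0,"z":30,"wx":0,"wy":0,"wz":0},
  {"x":2,"y":0,"z":30,"wx":-2,"wy":7,"wz":0},
  {"x":5,"y":1,"z":30,"wx":-4.1,"wy":14.4,"wz":0},
  {"x":6,"y":1,"z":28,"wx":-4.1,"wy":14.4,"wz":0},
], hand=85)

```text
time_s: 4.68
eef_pos: [0.5306, 0.0024, 0.2316]
eef_rot: [[0.928, 0.278, 0.249], [0.269, -0.961, 0.071], [0.259, 0.001, -0.966]]
wrist_force: [-0.0, 0.0, -0.6]
gripper_width: 0.842
gripper_force: 0.0
```

```bash
python3 - <<'E'
from h import *
s=manip.state();print(np.round(s["qpos"],1))
print(((tcp(-.71)-s["eef_pos"])*1000).round(1),R.from_matrix(RG@s["eef_rot"].T).as_rotvec(degrees=True).round(2))
p=manip.camera_params("wrist");im=manip.get_image("wrist").max(2)
for v in(200,240,270): print(v,np.nonzero(im[v,240:330]<48)[0][[0,-1]]+240)
g=proj(p,gripW(-.71));print(g)
E
```

```text
[ -1.3  11.   -3.8 116.   -3.4  38.3 -76.4]
[ -2.   -1.2 -71. ] [ 0.04  0.03 -0.11]
200 [269 298]
240 [269 297]
270 [269 297]
[[281.12226146 265.48480004]]
```

play_rows([
  {"x":0,"y":0,"z":-20,"wx":0,"wy":0,"wz":0},
  {"x":-1,"y":0,"z":-45,"wx":0,"wy":0,"wz":0},
  {"x":-2,"y":0,"z":-62,"wx":0,"wy":0,"wz":0},
  {"x":-2,"y":0,"z":-70,"wx":0,"wy":0,"wz":0},
  {"x":-2,"y":0,"z":-71,"wx":0,"wy":0,"wz":0},
])

```text
time_s: 5.35
eef_pos: [0.5266, 0.0009, 0.16]
eef_rot: [[0.928, 0.276, 0.249], [0.266, -0.961, 0.071], [0.259, 0.0, -0.966]]
wrist_force: [0.6, 0.0, 0.1]
gripper_width: 0.996
gripper_force: 0.0
```

play_rows([
  {"x":0,"y":0,"z":0,"wx":0,"wy":0,"wz":0},
  {"x":0,"y":0,"z":0,"wx":0,"wy":0,"wz":0},
  {"x":0,"y":0,"z":0,"wx":0,"wy":0,"wz":0},
  {"x":0,"y":0,"z":0,"wx":0,"wy":0,"wz":0},
], hand=0)

```text
time_s: 5.85
eef_pos: [0.5269, 0.0013, 0.1604]
eef_rot: [[0.928, 0.277, 0.249], [0.267, -0.961, 0.071], [0.259, 0.0, -0.966]]
wrist_force: [-2.2, 0.8, 2.6]
gripper_width: 0.212
gripper_force: 58.4
```

The bar is gripped: 18 mm opening, 58 N. Now I set up tracking from the fixed side camera, plus the planner.

```bash
cat > ctl.py <<'E'
import sys,json,os
from h import *
from scipy.linalg import expm,solve_discrete_are
I,K,G,C1,C2=.042,.18,.25,.006,.015
ps=manip.camera_params("side"); BOX=(203,268,240,291)  # u0,v0,u1,v1 of roller at d=-.32
XR=.09
rol=lambda d:proj(ps,S2W(ST,[XR,.17*np.cos(d),.12+.17*np.sin(d)]))[0]
DD=np.linspace(-.36,.36,721); RV=np.array([rol(d) for d in DD])-rol(-.32)
def dmeas(im,tpl):
    g=cv2.cvtColor(im,cv2.COLOR_RGB2GRAY); u0,v0,u1,v1=BOX; m=4;up=3
    s=g[v0-45:v1+m,u0-m-4:u1+m+4]
    r=cv2.matchTemplate(s,tpl,cv2.TM_CCOEFF_NORMED);_,q,_,(x,y)=cv2.minMaxLoc(r)
    def sub(a,b,c): return .5*(a-c)/(a-2*b+c) if a-2*b+c else 0
    fy=y+(sub(r[y-1,x],r[y,x],r[y+1,x]) if 0<y<r.shape[0]-1 else 0); fx=x+(sub(r[y,x-1],r[y,x],r[y,x+1]) if 0<x<r.shape[1]-1 else 0)
    dv=fy-45;du=fx-m-4
    return DD[np.argmin((RV[:,1]-dv)**2+.3*(RV[:,0]-du)**2)],q,du,dv
def brass(im):
    h=cv2.cvtColor(im,cv2.COLOR_RGB2HSV);m=(h[...,1]>130)&(h[...,2]>90)&(abs(h[...,0].astype(int)-19)<8);m[:185]=0;m[240:]=0;m[:,:215]=0;m[:,260:]=0
    v,u=np.nonzero(m);return len(u),u.mean().round(2),v.mean().round(2)
def load(): return json.load(open("log.json"))
def save(L): json.dump(L,open("log.json","w"))
def look(L,n=2):
    tpl=np.load("tpl.npy");o=[]
    for _ in range(n):
        t=manip.state()["time_s"];im=manip.get_image("side");d,q,du,dv=dmeas(im,tpl);L["m"].append((t,float(d)));o.append((round(t,3),round(float(d),4),round(q,3),round(du,2),round(dv,2)))
    return o,im
A=np.zeros((4,4))  # d,w,b,a with a' input
def mats(dt):
    M=np.zeros((5,5));M[0,1]=1;M[1]=[(G-K)/I,-(C1+C2)/I,1/I,K/I,C2/I];M[3,4]=1
    E=expm(M*dt);return E[:4,:4],E[:4,4]
def a_at(L,t): k=np.array(L["a"]);return np.interp(t,k[:,0],k[:,1])
def kf(L,t0,b0,tend):
    x=np.array([-.32,0,b0,a_at(L,t0)]);Pc=np.diag([1e-5,1e-4,2e-4,0]);t=t0;inn=[]
    ev=[m for m in L["m"] if m[0]>t0]+[(tend,None)]
    for tm,z in ev:
        while t<tm-1e-6:
            dt=min(.025,tm-t);a0,a1=a_at(L,t),a_at(L,t+dt);F,g=mats(dt);x[3]=a0;x=F@x+g*(a1-a0)/dt
            Pc=F@Pc@F.T+np.diag([0,2e-3,2e-6,0])*dt;Pc[3]=0;Pc[:,3]=0;t+=dt
            if x[0]<-.32: x[0]=-.32;x[1]=max(x[1],0)
        if z is not None:
            S=Pc[0,0]+.004**2;k=Pc[:,0]/S;inn.append(z-x[0]);x=x+k*(z-x[0]);Pc=Pc-np.outer(k,Pc[0]);x[3]=a_at(L,tm)
    return x,np.array(inn),np.sqrt(np.diag(Pc)[:3])
T=.125;F8,g8=mats(T)
Ad=F8[np.ix_([0,1],[0,1])];
# state d,w,a ; input a_next
def lqr():
    Fa=np.zeros((3,3));Fa[:2,:2]=Ad;Fa[:2,2]=F8[:2,3]-g8[:2]/T;B=np.r_[g8[:2]/T,1][:,None]
    Q=np.diag([60,6,.0]);Rr=np.array([[1.0]]);  # penalise change of a
    # input v=a_next-a
    Fv=Fa.copy();Fv[:2,2]=F8[:2,3];Fv[2,2]=1
    X=solve_discrete_are(Fv,B,Q,Rr*4);Kk=np.linalg.solve(Rr*4+B.T@X@B,B.T@X@Fv);return Kk[0]
def plan(x,ref,n,t0):
    Kk=lqr();x=x.copy();out=[];tr=[]
    for i in range(n):
        r,rd,rdd=ref(t0+(i)*T)
        aeq=r-(G*r+x[2]-(C1+C2)*rd-I*rdd)/K
        r2,rd2,rdd2=ref(t0+(i+1)*T);aeq2=r2-(G*r2+x[2]-(C1+C2)*rd2-I*rdd2)/K
        dv=float(-Kk@np.array([x[0]-r,x[1]-rd,x[3]-aeq]))+aeq2-aeq
        dv=np.clip(dv,-.2,.2);x=F8@x+g8*dv/T;out.append(x[3]);tr.append((round(x[0],3),round(x[1],3)))
    return out,tr
def rows(L,alist,q=.5):
    """print rows and log them as commanded"""
    c,s=np.cos(ST[2]),np.sin(ST[2]);t=manip.state()["time_s"];L["a"].append((t,L["ac"]));base=np.array(L["w"]);st=L["w0"]
    for j in range(0,len(alist),5):
        R_=[]
        for a in alist[j:j+5]:
            y,z=-.13*(np.sin(a)-np.sin(L["A0"])),.13*(np.cos(a)-np.cos(L["A0"]))
            dl=np.round((np.array([-s*y,c*y,z])*1000-base)/q)*q
            t+=T;L["a"].append((t,float(a)));R_.append('{"x": %g, "y": %g, "z": %g, "wx": 0, "wy": 0, "wz": 0}'%tuple(dl))
        base=base+dl;print("["+", ".join(R_)+"]")
    L["w"]=base.tolist();L["ac"]=float(alist[-1])
def sref(d0,d1,t0,D):
    def f(t):
        s=np.clip((t-t0)/D,0,1);return d0+(d1-d0)*(10*s**3-15*s**4+6*s**5),(d1-d0)*(30*s**2-60*s**3+30*s**4)/D,(d1-d0)*(60*s-180*s**2+120*s**3)/D**2
    return f
E
python3 - <<'E'
from ctl import *
t=manip.state()["time_s"];im=manip.get_image("side");u0,v0,u1,v1=BOX
np.save("tpl.npy",cv2.cvtColor(im,cv2.COLOR_RGB2GRAY)[v0:v1,u0:u1])
cv2.imwrite("pics/s5.png",im[:,:,::-1])
L=dict(a=[(t,-.71)],ac=-.71,A0=-.71,w=[0,0,0],w0=0,m=[])
print("roller proj",rol(-.32),rol(0)-rol(-.32),rol(.048)-rol(-.32),brass(im))
print(look(L)[0]);rows(L,list(np.linspace(-.71,-.2,11)[1:]));save(L)
g=im[150:360,185:325,::-1];cv2.imwrite("pics/s5c.png",cv2.resize(g,None,fx=2.8,fy=2.8))
E
```

```text
roller proj [225.68137794 278.38711686] [ -1.94011646 -10.70197164] [ -2.22445139 -12.81191375] (104, np.float64(233.8), np.float64(211.56))
[(5.9, -0.32, 1.0, np.float32(-0.0), np.float32(0.01)), (5.95, -0.32, 1.0, np.float32(-0.0), np.float32(0.01))]
[{"x": 1.5, "y": -5, "z": 4, "wx": 0, "wy": 0, "wz": 0}, {"x": 3, "y": -10, "z": 8, "wx": 0, "wy": 0, "wz": 0}, {"x": 4.5, "y": -15.5, "z": 12, "wx": 0, "wy": 0, "wz": 0}, {"x": 6, "y": -21, "z": 15, "wx": 0, "wy": 0, "wz": 0}, {"x": 7.5, "y": -26.5, "z": 18, "wx": 0, "wy": 0, "wz": 0}]
[{"x": 2, "y": -6, "z": 3, "wx": 0, "wy": 0, "wz": 0}, {"x": 3.5, "y": -11.5, "z": 5.5, "wx": 0, "wy": 0, "wz": 0}, {"x": 5, "y": -18, "z": 7.5, "wx": 0, "wy": 0, "wz": 0}, {"x": 7, "y": -24, "z": 9.5, "wx": 0, "wy": 0, "wz": 0}, {"x": 9, "y": -30, "z": 11, "wx": 0, "wy": 0, "wz": 0}]
```

View pics/s5c.png

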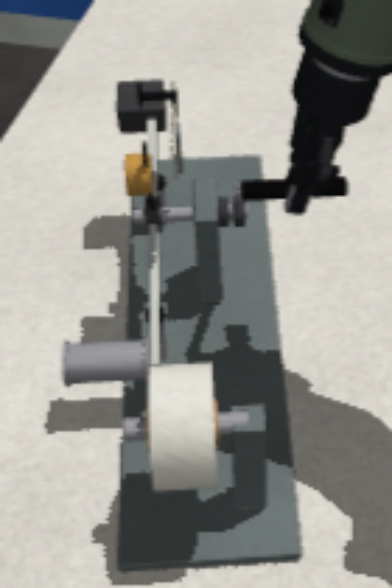

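The side picture shows the fingers on the middle of the bar, with the roller, brass trim and counterweight unobstructed. Raising the lever.

play_rows([
  {"x":1.5,"y":-5,"z":4,"wx":0,"wy":0,"wz":0},
  {"x":3,"y":-10,"z":8,"wx":0,"wy":0,"wz":0},
  {"x":4.5,"y":-15.5,"z":12,"wx":0,"wy":0,"wz":0},
  {"x":6,"y":-21,"z":15,"wx":0,"wy":0,"wz":0},
  {"x":7.5,"y":-26.5,"z":18,"wx":0,"wy":0,"wz":0},
])

```text
time_s: 6.62
eef_pos: [0.5345, -0.0242, 0.1788]
eef_rot: [[0.928, 0.278, 0.249], [0.268, -0.961, 0.073], [0.26, -0.001, -0.966]]
wrist_force: [-5.9, 10.3, 11.0]
gripper_width: 0.211
gripper_force: 60.4
```

play_rows([
  {"x":2,"y":-6,"z":3,"wx":0,"wy":0,"wz":0},
  {"x":3.5,"y":-11.5,"z":5.5,"wx":0,"wy":0,"wz":0},
  {"x":5,"y":-18,"z":7.5,"wx":0,"wy":0,"wz":0},
  {"x":7,"y":-24,"z":9.5,"wx":0,"wy":0,"wz":0},
  {"x":9,"y":-30,"z":11,"wx":0,"wy":0,"wz":0},
])

```text
time_s: 7.25
eef_pos: [0.5436, -0.0547, 0.1897]
eef_rot: [[0.928, 0.277, 0.25], [0.267, -0.961, 0.072], [0.26, -0.0, -0.966]]
wrist_force: [-8.7, 7.1, 23.5]
gripper_width: 0.217
gripper_force: 63.1
```

```bash
python3 - <<'E'
from ctl import *
L=load();s=manip.state();print(s["time_s"],s["wrist_force"].round(1),((tcp(L["ac"])-s["eef_pos"])*1000).round(1),s["gripper_width"])
o,im=look(L);print(o,brass(im));rows(L,list(np.linspace(L["ac"],-.075,6)[1:]));save(L)
E
```

```text
7.25 [-8.7  7.1 23.5] [ 1.3 -0.8 -0.3] 0.21671217706004864
[(7.25, -0.32, 1.0, np.float32(-0.0), np.float32(0.01)), (7.3, -0.32, 1.0, np.float32(-0.0), np.float32(0.01))] (103, np.float64(233.8), np.float64(211.5))
[{"x": 0.5, "y": -3, "z": 0.5, "wx": 0, "wy": 0, "wz": 0}, {"x": 1.5, "y": -6.5, "z": 1, "wx": 0, "wy": 0, "wz": 0}, {"x": 2.5, "y": -9.5, "z": 1.5, "wx": 0, "wy": 0, "wz": 0}, {"x": 3.5, "y": -12.5, "z": 2, "wx": 0, "wy": 0, "wz": 0}, {"x": 4, "y": -15.5, "z": 2, "wx": 0, "wy": 0, "wz": 0}]
```

```bash
python3 - <<'E'
from ctl import *
L=load()
L["a"]=L["a"][:-6];L["A0"]=-.75
L["w"]=[16.5,-56.5,29]  # sum of the moves made so far
L["ac"]=-.2305;L["a"]=[(t,a-.03) for t,a in L["a"]]
rows(L,[-.215,-.19,-.165,-.14,-.115]);save(L)
E
```

```text
[{"x": 0.5, "y": -2, "z": 3, "wx": 0, "wy": 0, "wz": 0}, {"x": 1, "y": -5, "z": 3.5, "wx": 0, "wy": 0, "wz": 0}, {"x": 2, "y": -8, "z": 4, "wx": 0, "wy": 0, "wz": 0}, {"x": 3, "y": -11, "z": 4.5, "wx": 0, "wy": 0, "wz": 0}, {"x": 4, "y": -14.5, "z": 5, "wx": 0, "wy": 0, "wz": 0}]
```

play_rows([
  {"x":0.5,"y":-2,"z":3,"wx":0,"wy":0,"wz":0},
  {"x":1,"y":-5,"z":3.5,"wx":0,"wy":0,"wz":0},
  {"x":2,"y":-8,"z":4,"wx":0,"wy":0,"wz":0},
  {"x":3,"y":-11,"z":4.5,"wx":0,"wy":0,"wz":0},
  {"x":4,"y":-14.5,"z":5,"wx":0,"wy":0,"wz":0},
])

```text
time_s: 7.98
eef_pos: [0.5475, -0.0692, 0.1934]
eef_rot: [[0.928, 0.277, 0.248], [0.268, -0.961, 0.072], [0.259, -0.001, -0.966]]
wrist_force: [9.9, 8.4, -17.3]
gripper_width: 0.217
gripper_force: 61.2
```

```bash
python3 - <<'E'
from ctl import *
L=load();s=manip.state();print(s["time_s"],s["wrist_force"].round(1),s["gripper_width"])
o,im=look(L);print(o,brass(im));rows(L,list(np.linspace(L["ac"],0.01,6)[1:]));save(L)
E
```

```text
7.975 [  9.9   8.4 -17.3] 0.21662298718305098
[(7.975, -0.32, 1.0, np.float32(-0.0), np.float32(0.01)), (8.025, -0.32, 1.0, np.float32(-0.0), np.float32(0.01))] (103, np.float64(233.8), np.float64(211.5))
[{"x": 1, "y": -3, "z": 0.5, "wx": 0, "wy": 0, "wz": 0}, {"x": 1.5, "y": -6, "z": 0.5, "wx": 0, "wy": 0, "wz": 0}, {"x": 2.5, "y": -9, "z": 1, "wx": 0, "wy": 0, "wz": 0}, {"x": 3.5, "y": -12.5, "z": 1, "wx": 0, "wy": 0, "wz": 0}, {"x": 4.5, "y": -15.5, "z": 1, "wx": 0, "wy": 0, "wz": 0}]
```

play_rows([
  {"x":1,"y":-3,"z":-1,"wx":0,"wy":0,"wz":0},
  {"x":1.5,"y":-6,"z":-1,"wx":0,"wy":0,"wz":0},
  {"x":2.5,"y":-9,"z":-0.5,"wx":0,"wy":0,"wz":0},
  {"x":3.5,"y":-12.5,"z":-0.5,"wx":0,"wy":0,"wz":0},
  {"x":4.5,"y":-15.5,"z":-0.5,"wx":0,"wy":0,"wz":0},
])

```text
time_s: 8.7
eef_pos: [0.5523, -0.0849, 0.1938]
eef_rot: [[0.928, 0.277, 0.25], [0.267, -0.961, 0.072], [0.26, -0.0, -0.966]]
wrist_force: [-0.3, 2.9, 3.3]
gripper_width: 0.214
gripper_force: 63.0
```

```bash
python3 - <<'E'
from ctl import *
L=load();s=manip.state();print(s["time_s"],s["wrist_force"].round(1),s["gripper_width"])
o,im=look(L);print(o,brass(im));rows(L,list(np.linspace(L["ac"],L["ac"]+.1,6)[1:]));save(L)
E
```

```text
8.7 [-0.3  2.9  3.3] 0.2135754756088514
[(8.7, -0.32, 1.0, np.float32(-0.0), np.float32(0.01)), (8.75, -0.32, 1.0, np.float32(-0.0), np.float32(0.01))] (101, np.float64(233.74), np.float64(211.37))
[{"x": 0.5, "y": -2.5, "z": -0, "wx": 0, "wy": 0, "wz": 0}, {"x": 1.5, "y": -5, "z": -0.5, "wx": 0, "wy": 0, "wz": 0}, {"x": 2, "y": -7.5, "z": -0.5, "wx": 0, "wy": 0, "wz": 0}, {"x": 2.5, "y": -10, "z": -0.5, "wx": 0, "wy": 0, "wz": 0}, {"x": 3.5, "y": -12.5, "z": -1, "wx": 0, "wy": 0, "wz": 0}]
```

play_rows([
  {"x":0.5,"y":-2.5,"z":0,"wx":0,"wy":0,"wz":0},
  {"x":1.5,"y":-5,"z":-0.5,"wx":0,"wy":0,"wz":0},
  {"x":2,"y":-7.5,"z":-0.5,"wx":0,"wy":0,"wz":0},
  {"x":2.5,"y":-10,"z":-0.5,"wx":0,"wy":0,"wz":0},
  {"x":3.5,"y":-12.5,"z":-1,"wx":0,"wy":0,"wz":0},
])

```text
time_s: 9.43
eef_pos: [0.556, -0.0977, 0.1933]
eef_rot: [[0.928, 0.277, 0.251], [0.267, -0.961, 0.071], [0.26, 0.001, -0.965]]
wrist_force: [-0.2, 4.5, 6.5]
gripper_width: 0.209
gripper_force: 62.1
```

```bash
python3 - <<'E'
from ctl import *
L=load();s=manip.state();print(s["time_s"],s["wrist_force"].round(1),s["gripper_width"])
o,im=look(L);print(o,brass(im));rows(L,list(np.linspace(L["ac"],L["ac"]+.1,6)[1:]));save(L)
E
```

```text
9.425 [-0.2  4.5  6.5] 0.20940141530197812
[(9.425, -0.302, 0.968, np.float32(-0.09), np.float32(-0.43)), (9.475, -0.295, 0.97, np.float32(-0.03), np.float32(-0.63))] (105, np.float64(233.88), np.float64(211.09))
[{"x": 0.5, "y": -2.5, "z": -0, "wx": 0, "wy": 0, "wz": 0}, {"x": 1.5, "y": -5, "z": -0.5, "wx": 0, "wy": 0, "wz": 0}, {"x": 2, "y": -7.5, "z": -1, "wx": 0, "wy": 0, "wz": 0}, {"x": 3, "y": -10, "z": -1.5, "wx": 0, "wy": 0, "wz": 0}, {"x": 3.5, "y": -12, "z": -2, "wx": 0, "wy": 0, "wz": 0}]
```

```bash
cat > step.py <<'E'
from ctl import *
d0,d1,t0,D,n=map(float,sys.argv[1:6]);nl=int(sys.argv[6]) if len(sys.argv)>6 else 2
L=load();s=manip.state()
o,im=look(L,nl) if nl else (None,None)
if o: print(o[-2:],brass(im))
t=manip.state()["time_s"];L["a"].append((t,L["ac"]))
x,inn,sd=kf(L,8.75,.0156,t);print("t",round(t,3),"F",s["wrist_force"].round(0),"x",x.round(4),"sd",sd.round(4),"inn",inn[-6:].round(4))
L["a"].pop()
al,tr=plan(x,sref(d0,d1,t0,D),int(n),t);print("a",np.round(al,3),"pred",tr)
rows(L,al);save(L)
E
python3 - <<'E'
from ctl import *
L=load();L["a"]=L["a"][:-6];L["ac"]=float(L["a"][-1][1]);L["w"]=(np.array(L["w"])-[3.5,-12,-2]).tolist();save(L)
print(L["ac"],L["w"],lqr())
Kk=lqr();B=np.r_[g8[:2]/T,1];Fv=np.zeros((3,3));Fv[:2,:2]=Ad;Fv[:2,2]=F8[:2,3];Fv[2,2]=1;print(np.log(np.linalg.eigvals(Fv-np.outer(B,Kk)).astype(complex))/T)
E
python3 step.py -.32 .048 8.6 4 5 0
```

```text
0.11 [28.5, -99.0, 34.0] [2.10378549 0.92638299 0.71279717]
[-3.10548797+0.j         -4.70986501+4.50449791j -4.70986501-4.50449791j]
t 9.525 F [1. 4. 8.] x [-0.2895  0.1314  0.0161  0.11  ] sd [0.0039 0.03   0.003 ] inn [0.0013 0.0018]
a [0.034 0.02  0.027 0.034 0.034] pred [(np.float64(-0.273), np.float64(0.124)), (np.float64(-0.258), np.float64(0.118)), (np.float64(-0.243), np.float64(0.122)), (np.float64(-0.227), np.float64(0.132)), (np.float64(-0.21), np.float64(0.144))]
[{"x": -3, "y": 9.5, "z": 1, "wx": 0, "wy": 0, "wz": 0}, {"x": -3.5, "y": 11.5, "z": 1, "wx": 0, "wy": 0, "wz": 0}, {"x": -3, "y": 10.5, "z": 1, "wx": 0, "wy": 0, "wz": 0}, {"x": -3, "y": 9.5, "z": 1, "wx": 0, "wy": 0, "wz": 0}, {"x": -3, "y": 9.5, "z": 1, "wx": 0, "wy": 0, "wz": 0}]
```

play_rows([
  {"x":-3,"y":9.5,"z":1,"wx":0,"wy":0,"wz":0},
  {"x":-3.5,"y":11.5,"z":1,"wx":0,"wy":0,"wz":0},
  {"x":-3,"y":10.5,"z":1,"wx":0,"wy":0,"wz":0},
  {"x":-3,"y":9.5,"z":1,"wx":0,"wy":0,"wz":0},
  {"x":-3,"y":9.5,"z":1,"wx":0,"wy":0,"wz":0},
])

```text
time_s: 10.15
eef_pos: [0.5536, -0.089, 0.1948]
eef_rot: [[0.928, 0.276, 0.252], [0.266, -0.961, 0.07], [0.262, 0.002, -0.965]]
wrist_force: [2.3, 0.1, 9.2]
gripper_width: 0.209
gripper_force: 61.5
```

```bash
python3 step.py -.32 .048 8.6 4 5
```

```text
[(10.15, -0.18, 0.925, np.float32(-0.49), np.float32(-3.95)), (10.2, -0.174, 0.916, np.float32(-0.64), np.float32(-4.16))] (105, np.float64(233.86), np.float64(208.29))
t 10.25 F [2. 0. 9.] x [-0.1615  0.219   0.018   0.0341] sd [0.0037 0.0269 0.0021] inn [ 0.0013  0.0018  0.0302 -0.0042]
a [-0.12  -0.112 -0.068 -0.038 -0.03 ] pred [(np.float64(-0.138), np.float64(0.152)), (np.float64(-0.121), np.float64(0.111)), (np.float64(-0.108), np.float64(0.101)), (np.float64(-0.095), np.float64(0.11)), (np.float64(-0.081), np.float64(0.122))]
[{"x": -5.5, "y": 19.5, "z": -1, "wx": 0, "wy": 0, "wz": 0}, {"x": -5, "y": 18.5, "z": -1, "wx": 0, "wy": 0, "wz": 0}, {"x": -3.5, "y": 13, "z": -0.5, "wx": 0, "wy": 0, "wz": 0}, {"x": -2.5, "y": 9, "z": -0, "wx": 0, "wy": 0, "wz": 0}, {"x": -2, "y": 8, "z": -0, "wx": 0, "wy": 0, "wz": 0}]
```

play_rows([
  {"x":-5.5,"y":19.5,"z":-1,"wx":0,"wy":0,"wz":0},
  {"x":-5,"y":18.5,"z":-1,"wx":0,"wy":0,"wz":0},
  {"x":-3.5,"y":13,"z":-0.5,"wx":0,"wy":0,"wz":0},
  {"x":-2.5,"y":9,"z":0,"wx":0,"wy":0,"wz":0},
  {"x":-2,"y":8,"z":0,"wx":0,"wy":0,"wz":0},
])

```text
time_s: 10.88
eef_pos: [0.5507, -0.0802, 0.1939]
eef_rot: [[0.928, 0.276, 0.25], [0.267, -0.961, 0.072], [0.26, 0.0, -0.966]]
wrist_force: [0.9, 6.2, 4.3]
gripper_width: 0.21
gripper_force: 63.3
```

```bash
python3 step.py -.32 .048 8.6 4 5 3; python3 - <<'E'
from ctl import *
ap=lambda x,r,d:proj(ps,S2W(ST,[x,-r*np.sin(d),.12+r*np.cos(d)]))[0]
print("brass pred v shift",[(d,(ap(.06,.084,d)-ap(.06,.084,-.32)).round(2)) for d in(-.174,-.1,-.05,0,.048)])
E
```

```text
[(10.925, -0.061, 0.84, np.float32(-1.24), np.float32(-8.23)), (10.975, -0.051, 0.819, np.float32(-1.46), np.float32(-8.59))] (99, np.float64(233.81), np.float64(205.67))
t 11.025 F [1. 6. 4.] x [-0.0434  0.1721  0.0187 -0.0302] sd [0.0035 0.0264 0.0019] inn [ 0.0018  0.0302 -0.0042  0.0138 -0.0014  0.0015]
a [-0.135 -0.144 -0.127 -0.114 -0.112] pred [(np.float64(-0.024), np.float64(0.13)), (np.float64(-0.01), np.float64(0.097)), (np.float64(0.001), np.float64(0.08)), (np.float64(0.01), np.float64(0.072)), (np.float64(0.019), np.float64(0.066))]
[{"x": -4, "y": 13, "z": -1.5, "wx": 0, "wy": 0, "wz": 0}, {"x": -4, "y": 14, "z": -1.5, "wx": 0, "wy": 0, "wz": 0}, {"x": -3.5, "y": 12, "z": -1, "wx": 0, "wy": 0, "wz": 0}, {"x": -3, "y": 10.5, "z": -1, "wx": 0, "wy": 0, "wz": 0}, {"x": -3, "y": 10.5, "z": -1, "wx": 0, "wy": 0, "wz": 0}]
brass pred v shift [(-0.174, array([ 0.02, -3.35])), (-0.1, array([ 0.05, -4.88])), (-0.05, array([ 0.07, -5.84])), (0, array([ 0.1 , -6.74])), (0.048, array([ 0.14, -7.55]))]
```

play_rows([
  {"x":-4,"y":13,"z":-1.5,"wx":0,"wy":0,"wz":0},
  {"x":-4,"y":14,"z":-1.5,"wx":0,"wy":0,"wz":0},
  {"x":-3.5,"y":12,"z":-1,"wx":0,"wy":0,"wz":0},
  {"x":-3,"y":10.5,"z":-1,"wx":0,"wy":0,"wz":0},
  {"x":-3,"y":10.5,"z":-1,"wx":0,"wy":0,"wz":0},
])

```text
time_s: 11.65
eef_pos: [0.5475, -0.0701, 0.1929]
eef_rot: [[0.928, 0.276, 0.25], [0.266, -0.961, 0.071], [0.26, 0.0, -0.966]]
wrist_force: [-0.6, 1.3, 6.4]
gripper_width: 0.212
gripper_force: 64.5
```

```bash
python3 step.py -.32 .048 8.6 4 5 3
```

```text
[(11.7, 0.043, 0.759, np.float32(-2.81), np.float32(-12.58)), (11.75, 0.049, 0.772, np.float32(-2.9), np.float32(-12.82))] (108, np.float64(233.94), np.float64(203.42))
t 11.8 F [-1.  1.  6.] x [ 0.0534  0.1089  0.0197 -0.1124] sd [0.0035 0.0261 0.0019] inn [ 0.0138 -0.0014  0.0015  0.017   0.0024  0.0018]
a [-0.23  -0.221 -0.181 -0.148 -0.13 ] pred [(np.float64(0.063), np.float64(0.041)), (np.float64(0.066), np.float64(-0.005)), (np.float64(0.063), np.float64(-0.025)), (np.float64(0.06), np.float64(-0.029)), (np.float64(0.056), np.float64(-0.024))]
[{"x": -4, "y": 14.5, "z": -2.5, "wx": 0, "wy": 0, "wz": 0}, {"x": -4, "y": 13, "z": -2.5, "wx": 0, "wy": 0, "wz": 0}, {"x": -2.5, "y": 8.5, "z": -1, "wx": 0, "wy": 0, "wz": 0}, {"x": -1.5, "y": 4.5, "z": -0.5, "wx": 0, "wy": 0, "wz": 0}, {"x": -0.5, "y": 2, "z": -0, "wx": 0, "wy": 0, "wz": 0}]
```

play_rows([
  {"x":-4,"y":14.5,"z":-2.5,"wx":0,"wy":0,"wz":0},
  {"x":-4,"y":13,"z":-2.5,"wx":0,"wy":0,"wz":0},
  {"x":-2.5,"y":8.5,"z":-1,"wx":0,"wy":0,"wz":0},
  {"x":-1.5,"y":4.5,"z":-0.5,"wx":0,"wy":0,"wz":0},
  {"x":-0.5,"y":2,"z":0,"wx":0,"wy":0,"wz":0},
])

```text
time_s: 12.42
eef_pos: [0.5473, -0.0671, 0.1931]
eef_rot: [[0.928, 0.277, 0.25], [0.268, -0.961, 0.072], [0.26, -0.0, -0.966]]
wrist_force: [-0.3, 8.3, 7.1]
gripper_width: 0.212
gripper_force: 63.8
```

```bash
python3 - <<'E'
from ctl import *
L=load()
for k in(1,2):
    t=manip.state()["time_s"];im=manip.get_image("side");cv2.imwrite(f"pics/h{k}.png",im[:,:,::-1]);d=dmeas(im,np.load("tpl.npy"));L["m"].append((t,float(d[0])));print(t,d,brass(im))
save(L)
s5=cv2.imread("pics/s5.png");h=cv2.imread("pics/h2.png")
gs,gh=[cv2.cvtColor(x,6) for x in(s5,h)]
print("columns of roller: v profile at u=215,225");
for u in(213,220,228,234): print(u,"s5",gs[262:296,u].tolist(),"\n   h",gh[248:282,u].tolist())
E
```

```text
12.425 (np.float64(0.07300000000000001), 0.7647464871406555, np.float32(-3.1070704), np.float32(-13.939611)) (107, np.float64(233.93), np.float64(203.21))
12.475 (np.float64(0.07400000000000001), 0.763820230960846, np.float32(-3.1041074), np.float32(-13.964693)) (107, np.float64(233.93), np.float64(203.21))
columns of roller: v profile at u=215,225
213 s5 [214, 212, 196, 194, 191, 215, 191, 215, 191, 191, 152, 143, 151, 151, 152, 151, 150, 148, 135, 120, 103, 91, 83, 73, 78, 203, 209, 212, 216, 215, 209, 117, 109, 108] 
   h [204, 201, 206, 209, 211, 215, 212, 214, 211, 185, 144, 151, 154, 154, 151, 149, 146, 135, 124, 110, 94, 84, 76, 72, 131, 205, 214, 211, 211, 215, 215, 220, 220, 215]
220 s5 [214, 117, 102, 103, 103, 110, 109, 106, 107, 108, 127, 146, 152, 154, 156, 152, 150, 144, 133, 117, 101, 86, 80, 72, 134, 210, 215, 210, 211, 215, 120, 101, 107, 105] 
   h [208, 209, 206, 210, 210, 208, 210, 212, 211, 132, 144, 153, 157, 154, 153, 148, 143, 133, 122, 107, 90, 81, 76, 70, 214, 217, 218, 219, 216, 215, 215, 211, 211, 210]
228 s5 [106, 106, 109, 108, 107, 106, 105, 103, 105, 107, 140, 151, 154, 157, 156, 152, 148, 139, 130, 113, 98, 85, 77, 70, 176, 197, 185, 182, 191, 183, 104, 95, 94, 91] 
   h [208, 205, 201, 109, 101, 104, 104, 105, 105, 141, 151, 153, 157, 154, 151, 147, 140, 131, 118, 103, 87, 79, 74, 75, 102, 106, 105, 104, 106, 106, 104, 105, 105, 107]
234 s5 [74, 76, 55, 52, 53, 53, 52, 53, 51, 89, 140, 152, 156, 159, 155, 151, 145, 136, 124, 111, 95, 82, 75, 59, 52, 52, 52, 52, 52, 53, 51, 51, 52, 52] 
   h [75, 75, 74, 76, 54, 52, 52, 65, 108, 145, 152, 121, 119, 148, 122, 144, 139, 107, 113, 91, 84, 79, 72, 92, 106, 111, 111, 109, 110, 111, 96, 55, 51, 51]
```

```bash
cat >> ctl.py <<'E'
# refined roller tracking: interior pixels only, 1-D search in d
_s5=cv2.cvtColor(cv2.imread("pics/s5.png"),cv2.COLOR_BGR2GRAY).astype(np.float32)
_U,_V=np.meshgrid(np.arange(211,231),np.arange(271,290)); _C0=np.array([222.,279.5])
_dep=lambda d:(np.linalg.inv(ps["T"])@np.r_[S2W(ST,[XR,.17*np.cos(d),.12+.17*np.sin(d)])[0],1])[2]
_R0=rol(-.32);_D0=_dep(-.32)
_W=(_s5[271:290,211:231]<165)&(_s5[271:290,211:231]>66);_W[:1]=0
def dmeas(im,tpl=None):
    g=cv2.cvtColor(im,cv2.COLOR_RGB2GRAY).astype(np.float32);W=cv2.erode(_W.astype(np.uint8),np.ones((3,1)))>0;T0=_s5[271:290,211:231]
    def cost(d):
        s=_D0/_dep(d);o=rol(d)-_R0
        m=cv2.remap(g,(_C0[0]+o[0]+(_U-_C0[0])*s).astype(np.float32),(_C0[1]+o[1]+(_V-_C0[1])*s).astype(np.float32),cv2.INTER_LINEAR)
        return float(((m-T0)[W]**2).mean())
    c=np.array([cost(d) for d in DD[::10]]);j=DD[::10][c.argmin()]
    f=np.linspace(j-.02,j+.02,81);c=np.array([cost(d) for d in f]);q=np.polyfit(f[abs(f-f[c.argmin()])<.012]-j,c[abs(f-f[c.argmin()])<.012],2)
    return j-q[1]/2/q[0],round(c.min(),1),0.,0.
LAG=0.
def a_at(L,t): k=np.array(L["a"]);return np.interp(t-LAG,k[:,0],k[:,1])
E
python3 - <<'E'
import ctl
from ctl import *
L=load()
for k in("s5","h1","h2"):print(k,dmeas(cv2.imread(f"pics/{k}.png")[:,:,::-1])[:2])
d1,d2=[float(dmeas(cv2.imread(f"pics/{k}.png")[:,:,::-1])[0]) for k in("h1","h2")]
M=[(t,d if d<-.319 else d+(d1-.0735)*(d+.32)/.394) for t,d in L["m"][:-2]]+[(L["m"][-2][0],d1),(L["m"][-1][0],d2)]
L["m"]=M;L["a"].append((12.525,L["ac"]))
for lag in(0,.03,.06,.09):
    for G_ in(.22,.25,.28):
        ctl.LAG=lag;ctl.G=G_;x,inn,sd=ctl.kf(L,8.75,.0156,12.525);print(lag,G_,x.round(4),inn[inn!=0][-11:].round(3),round(float((inn**2).sum()*1e4),1))
L["a"].pop();save(L)
E
```

```text
s5 (np.float64(-0.31930244402621494), np.float64(0.0))
h1 (np.float64(0.08769713797999039), np.float64(17.8))
h2 (np.float64(0.08814597933718568), np.float64(17.6))
0 0.22 [ 0.0867 -0.0077  0.0186 -0.1297] [ 0.001  0.029 -0.004  0.042  0.     0.004  0.06   0.005  0.004  0.06
  0.002] 115.7
0 0.25 [ 0.089   0.018   0.0198 -0.1297] [ 0.002  0.032 -0.004  0.008 -0.002  0.001  0.011  0.002  0.002  0.01
 -0.   ] 13.5
0 0.28 [ 0.0911  0.0427  0.0208 -0.1297] [ 0.004  0.082 -0.004 -0.008 -0.003 -0.001 -0.033 -0.    -0.001 -0.04
 -0.002] 98.5
0.03 0.22 [ 0.0861 -0.016   0.0183 -0.1297] [ 0.001  0.017 -0.004  0.034  0.001  0.004  0.06   0.005  0.005  0.059
  0.003] 99.7
0.03 0.25 [ 0.0884  0.0097  0.0194 -0.1297] [ 0.002  0.023 -0.005  0.002 -0.001  0.002  0.011  0.002  0.002  0.009
  0.   ] 8.1
0.03 0.28 [ 0.0905  0.0343  0.0203 -0.1297] [ 0.004  0.076 -0.004 -0.013 -0.003  0.    -0.032  0.    -0.001 -0.04
 -0.002] 89.6
0.06 0.22 [ 0.0855 -0.0244  0.0179 -0.1297] [ 0.001  0.007 -0.004  0.027  0.001  0.005  0.059  0.005  0.005  0.058
  0.003] 88.4
0.06 0.25 [ 0.0878  0.0014  0.019  -0.1297] [ 0.002  0.016 -0.005 -0.006 -0.001  0.002  0.011  0.003  0.002  0.008
  0.001] 5.7
0.06 0.28 [ 0.0898  0.0258  0.0198 -0.1297] [ 0.004  0.07  -0.004 -0.018 -0.002  0.001 -0.032  0.    -0.    -0.041
 -0.001] 83.1
0.09 0.22 [ 0.0849 -0.033   0.0175 -0.1297] [ 0.002 -0.    -0.004  0.019  0.001  0.005  0.059  0.005  0.005  0.057
  0.004] 80.9
0.09 0.25 [ 0.0871 -0.0071  0.0186 -0.1297] [ 0.002  0.009 -0.005 -0.013 -0.001  0.003  0.011  0.003  0.002  0.007
  0.001] 5.7
0.09 0.28 [ 0.0892  0.0172  0.0194 -0.1297] [ 0.004  0.065 -0.004 -0.024 -0.002  0.001 -0.031  0.    -0.    -0.041
 -0.001] 78.7
```

```bash
sed -i 's/^LAG=0\./LAG=.06/; s/K,G,C1,C2=.042,.18,.25/K,G,C1,C2=.042,.18,.248/' ctl.py; python3 step.py .088 .048 12.3 1.6 5 0
```

```text
t 12.525 F [1. 8. 8.] x [ 0.0876 -0.0003  0.0189 -0.1297] sd [0.0036 0.0259 0.0018] inn [0.0025 0.0143 0.0027 0.0023 0.0118 0.001 ]
a [-0.163 -0.168 -0.16  -0.149 -0.138] pred [(np.float64(0.087), np.float64(-0.017)), (np.float64(0.084), np.float64(-0.032)), (np.float64(0.079), np.float64(-0.041)), (np.float64(0.074), np.float64(-0.046)), (np.float64(0.068), np.float64(-0.046))]
[{"x": -1.5, "y": 4, "z": -1, "wx": 0, "wy": 0, "wz": 0}, {"x": -1.5, "y": 4.5, "z": -1, "wx": 0, "wy": 0, "wz": 0}, {"x": -1, "y": 3.5, "z": -1, "wx": 0, "wy": 0, "wz": 0}, {"x": -1, "y": 2.5, "z": -0.5, "wx": 0, "wy": 0, "wz": 0}, {"x": -0.5, "y": 1, "z": -0.5, "wx": 0, "wy": 0, "wz": 0}]
```

play_rows([
  {"x":-1.5,"y":4,"z":-1,"wx":0,"wy":0,"wz":0},
  {"x":-1.5,"y":4.5,"z":-1,"wx":0,"wy":0,"wz":0},
  {"x":-1,"y":3.5,"z":-1,"wx":0,"wy":0,"wz":0},
  {"x":-1,"y":2.5,"z":-0.5,"wx":0,"wy":0,"wz":0},
  {"x":-0.5,"y":1,"z":-0.5,"wx":0,"wy":0,"wz":0},
])

```text
time_s: 13.15
eef_pos: [0.5471, -0.066, 0.1929]
eef_rot: [[0.928, 0.277, 0.251], [0.268, -0.961, 0.072], [0.261, 0.0, -0.965]]
wrist_force: [-2.0, 8.0, 14.4]
gripper_width: 0.21
gripper_force: 64.6
```

```bash
python3 step.py .088 .048 12.3 1.6 5 3
```

```text
[(13.2, 0.0912, np.float64(18.6), 0.0, 0.0), (13.25, 0.0915, np.float64(18.2), 0.0, 0.0)] (107, np.float64(233.93), np.float64(203.21))
t 13.3 F [-2.  8. 14.] x [ 0.0911  0.002   0.0198 -0.1384] sd [0.0035 0.0261 0.0018] inn [0.0023 0.0118 0.001  0.0192 0.0009 0.0007]
a [-0.227 -0.2   -0.151 -0.121 -0.112] pred [(np.float64(0.089), np.float64(-0.049)), (np.float64(0.081), np.float64(-0.073)), (np.float64(0.072), np.float64(-0.071)), (np.float64(0.063), np.float64(-0.056)), (np.float64(0.057), np.float64(-0.041))]
[{"x": -3, "y": 11, "z": -2, "wx": 0, "wy": 0, "wz": 0}, {"x": -2, "y": 7.5, "z": -1, "wx": 0, "wy": 0, "wz": 0}, {"x": -0.5, "y": 1.5, "z": -0, "wx": 0, "wy": 0, "wz": 0}, {"x": 0.5, "y": -2, "z": 0.5, "wx": 0, "wy": 0, "wz": 0}, {"x": 1, "y": -3, "z": 0.5, "wx": 0, "wy": 0, "wz": 0}]
```

play_rows([
  {"x":-3,"y":11,"z":-2,"wx":0,"wy":0,"wz":0},
  {"x":-2,"y":7.5,"z":-1,"wx":0,"wy":0,"wz":0},
  {"x":-0.5,"y":1.5,"z":0,"wx":0,"wy":0,"wz":0},
  {"x":0.5,"y":-2,"z":0.5,"wx":0,"wy":0,"wz":0},
  {"x":1,"y":-3,"z":0.5,"wx":0,"wy":0,"wz":0},
])

```text
time_s: 13.92
eef_pos: [0.5481, -0.0696, 0.1935]
eef_rot: [[0.928, 0.276, 0.251], [0.267, -0.961, 0.072], [0.261, 0.0, -0.965]]
wrist_force: [-4.4, 5.4, 18.5]
gripper_width: 0.21
gripper_force: 64.5
```

```bash
sed -i 's/2e-3,2e-6,0/2e-3,1.5e-5,0/' ctl.py; python3 step.py .088 .048 12.3 1.6 5 3
```

```text
[(13.975, 0.0743, np.float64(19.4), 0.0, 0.0), (14.025, 0.0752, np.float64(19.1), 0.0, 0.0)] (109, np.float64(233.96), np.float64(203.09))
t 14.075 F [-4.  5. 19.] x [ 0.0749  0.0118  0.0215 -0.1116] sd [0.0038 0.0319 0.0036] inn [0.013  0.0003 0.0002 0.0043 0.0009 0.0014]
a [-0.197 -0.19  -0.16  -0.137 -0.127] pred [(np.float64(0.075), np.float64(-0.022)), (np.float64(0.071), np.float64(-0.043)), (np.float64(0.065), np.float64(-0.045)), (np.float64(0.06), np.float64(-0.038)), (np.float64(0.055), np.float64(-0.027))]
[{"x": -3, "y": 10.5, "z": -1.5, "wx": 0, "wy": 0, "wz": 0}, {"x": -3, "y": 9.5, "z": -1.5, "wx": 0, "wy": 0, "wz": 0}, {"x": -1.5, "y": 6, "z": -1, "wx": 0, "wy": 0, "wz": 0}, {"x": -1, "y": 3, "z": -0.5, "wx": 0, "wy": 0, "wz": 0}, {"x": -0.5, "y": 1.5, "z": -0, "wx": 0, "wy": 0, "wz": 0}]
```

play_rows([
  {"x":-3,"y":10.5,"z":-0.5,"wx":0,"wy":0,"wz":0},
  {"x":-3,"y":9.5,"z":-0.5,"wx":0,"wy":0,"wz":0},
  {"x":-1.5,"y":6,"z":0,"wx":0,"wy":0,"wz":0},
  {"x":-1,"y":3,"z":0.5,"wx":0,"wy":0,"wz":0},
  {"x":-0.5,"y":1.5,"z":1,"wx":0,"wy":0,"wz":0},
])

```text
time_s: 14.7
eef_pos: [0.5476, -0.0682, 0.1943]
eef_rot: [[0.928, 0.277, 0.251], [0.267, -0.961, 0.072], [0.261, 0.0, -0.965]]
wrist_force: [2.1, 5.2, 6.1]
gripper_width: 0.213
gripper_force: 61.8
```

```bash
python3 step.py .088 .048 12.3 1.6 5 3
```

```text
[(14.75, 0.0672, np.float64(16.9), 0.0, 0.0), (14.8, 0.0674, np.float64(17.1), 0.0, 0.0)] (107, np.float64(233.96), np.float64(203.38))
t 14.85 F [2. 5. 6.] x [ 0.067   0.0036  0.022  -0.1267] sd [0.0038 0.0319 0.0036] inn [0.0043 0.0009 0.0014 0.0038 0.0008 0.0008]
a [-0.18  -0.174 -0.154 -0.14  -0.133] pred [(np.float64(0.066), np.float64(-0.018)), (np.float64(0.063), np.float64(-0.03)), (np.float64(0.059), np.float64(-0.031)), (np.float64(0.056), np.float64(-0.026)), (np.float64(0.053), np.float64(-0.018))]
[{"x": -2, "y": 6.5, "z": -1, "wx": 0, "wy": 0, "wz": 0}, {"x": -1.5, "y": 6, "z": -1, "wx": 0, "wy": 0, "wz": 0}, {"x": -1, "y": 3.5, "z": -0.5, "wx": 0, "wy": 0, "wz": 0}, {"x": -0.5, "y": 1.5, "z": -0.5, "wx": 0, "wy": 0, "wz": 0}, {"x": -0.5, "y": 1, "z": -0.5, "wx": 0, "wy": 0, "wz": 0}]
```

play_rows([
  {"x":-2,"y":6.5,"z":-1,"wx":0,"wy":0,"wz":0},
  {"x":-1.5,"y":6,"z":-1,"wx":0,"wy":0,"wz":0},
  {"x":-1,"y":3.5,"z":-0.5,"wx":0,"wy":0,"wz":0},
  {"x":-0.5,"y":1.5,"z":-0.5,"wx":0,"wy":0,"wz":0},
  {"x":-0.5,"y":1,"z":-0.5,"wx":0,"wy":0,"wz":0},
])

```text
time_s: 15.48
eef_pos: [0.5474, -0.0674, 0.1942]
eef_rot: [[0.928, 0.277, 0.251], [0.267, -0.961, 0.071], [0.261, 0.001, -0.965]]
wrist_force: [0.7, 4.4, 15.1]
gripper_width: 0.211
gripper_force: 62.7
```

```bash
python3 step.py .088 .048 12.3 1.6 5 3; python3 - <<'E'
from h import *
im=cv2.imread("pics/top0.png").max(2);p=manip.camera_params("top")
for v in range(129,154,3):
    u=np.nonzero(im[v,275:300]<62)[0]+275; print(v,(u.min(),u.max()) if len(u) else None,end=" ")
print()
for i in(.03,.05,.07): print(i,[proj(p,S2W(ST,[x,-r*np.sin(i),.12+r*np.cos(i)]))[0].round(1).tolist() for x,r in((.0505,.171),(.0505,.146),(.015,.153))])
u0=lambda r,x:proj(p,S2W(ST,[x,r*np.sin(.32),.12+r*np.cos(.32)]))[0].round(1)
print("pointer tip pred",u0(.14,.0514),"brass",u0(.084,.06))
h=cv2.cvtColor(cv2.imread("pics/top0.png"),cv2.COLOR_BGR2HSV);m=(h[...,1]>130)&(h[...,2]>90)&(abs(h[...,0].astype(int)-19)<8);m[:125]=0;m[165:]=0;m[:,:250]=0;m[:,290:]=0;v,u=np.nonzero(m);print(len(u),u.min(),u.max(),u.mean(),v.mean())
E
```

```text
[(15.525, 0.0635, np.float64(17.0), 0.0, 0.0), (15.575, 0.0637, np.float64(17.0), 0.0, 0.0)] (108, np.float64(233.92), np.float64(203.42))
t 15.625 F [ 1.  4. 15.] x [ 0.064   0.0084  0.0226 -0.1329] sd [0.0038 0.0319 0.0036] inn [0.0038 0.0008 0.0008 0.0059 0.0002 0.0001]
a [-0.182 -0.176 -0.157 -0.143 -0.137] pred [(np.float64(0.064), np.float64(-0.013)), (np.float64(0.061), np.float64(-0.026)), (np.float64(0.058), np.float64(-0.027)), (np.float64(0.055), np.float64(-0.023)), (np.float64(0.052), np.float64(-0.016))]
[{"x": -1.5, "y": 6, "z": -1, "wx": 0, "wy": 0, "wz": 0}, {"x": -1.5, "y": 5, "z": -0.5, "wx": 0, "wy": 0, "wz": 0}, {"x": -0.5, "y": 3, "z": -0, "wx": 0, "wy": 0, "wz": 0}, {"x": -0, "y": 1, "z": 0, "wx": 0, "wy": 0, "wz": 0}, {"x": 0, "y": 0.5, "z": 0, "wx": 0, "wy": 0, "wz": 0}]
129 None 132 (np.int64(279), np.int64(283)) 135 (np.int64(280), np.int64(284)) 138 (np.int64(281), np.int64(285)) 141 (np.int64(282), np.int64(286)) 144 (np.int64(283), np.int64(286)) 147 (np.int64(283), np.int64(288)) 150 (np.int64(282), np.int64(287)) 153 None 
0.03 [[280.6, 130.1], [280.5, 134.2], [284.8, 147.4]]
0.05 [[282.0, 129.7], [281.7, 133.8], [286.1, 147.1]]
0.07 [[283.5, 129.3], [282.9, 133.5], [287.4, 146.7]]
pointer tip pred [260.4 141.3] brass [267.9 143.5]
108 259 274 267.81481481481484 141.55555555555554
```

play_rows([
  {"x":-2,"y":7.5,"z":0,"wx":0,"wy":0,"wz":0},
  {"x":-1.5,"y":6.5,"z":0,"wx":0,"wy":0,"wz":0},
  {"x":-1,"y":4,"z":0.5,"wx":0,"wy":0,"wz":0},
  {"x":-0.5,"y":2,"z":1,"wx":0,"wy":0,"wz":0},
  {"x":0,"y":1,"z":1,"wx":0,"wy":0,"wz":0},
])

```text
time_s: 16.25
eef_pos: [0.5469, -0.0655, 0.1945]
eef_rot: [[0.928, 0.277, 0.25], [0.267, -0.961, 0.073], [0.26, -0.001, -0.966]]
wrist_force: [-0.2, 7.7, 8.9]
gripper_width: 0.211
gripper_force: 61.5
```

```bash
DB=.0007 python3 step.py .088 .045 12.3 1.6 5 3
```

```text
[(16.3, 0.0412, np.float64(16.2), 0.0, 0.0), (16.35, 0.04, np.float64(16.4), 0.0, 0.0)] (105, np.float64(234.0), np.float64(204.23))
t 16.4 F [-0.  8.  9.] x [ 0.037  -0.0446  0.0224 -0.1432] sd [0.0038 0.0319 0.0036] inn [ 0.0059  0.0002  0.0001 -0.006   0.0007  0.0014]
a [-0.087 -0.096 -0.121 -0.14  -0.15 ] pred [(np.float64(0.033), np.float64(-0.008)), (np.float64(0.034), np.float64(0.014)), (np.float64(0.036), np.float64(0.022)), (np.float64(0.039), np.float64(0.02)), (np.float64(0.041), np.float64(0.015))]
[{"x": 2, "y": -7, "z": 1, "wx": 0, "wy": 0, "wz": 0}, {"x": 1.5, "y": -5.5, "z": 1, "wx": 0, "wy": 0, "wz": 0}, {"x": 0.5, "y": -2.5, "z": 0.5, "wx": 0, "wy": 0, "wz": 0}, {"x": -0, "y": -0, "z": 0, "wx": 0, "wy": 0, "wz": 0}, {"x": -0.5, "y": 1, "z": -0, "wx": 0, "wy": 0, "wz": 0}]
```

play_rows([
  {"x":2,"y":-7,"z":1,"wx":0,"wy":0,"wz":0},
  {"x":1.5,"y":-5.5,"z":1,"wx":0,"wy":0,"wz":0},
  {"x":0.5,"y":-2.5,"z":0.5,"wx":0,"wy":0,"wz":0},
  {"x":0,"y":0,"z":0,"wx":0,"wy":0,"wz":0},
  {"x":-0.5,"y":1,"z":0,"wx":0,"wy":0,"wz":0},
])

```text
time_s: 17.02
eef_pos: [0.5473, -0.0664, 0.1954]
eef_rot: [[0.927, 0.276, 0.253], [0.267, -0.961, 0.07], [0.262, 0.002, -0.965]]
wrist_force: [4.1, -3.3, 10.8]
gripper_width: 0.213
gripper_force: 60.4
```

```bash
python3 step.py .088 .045 12.3 1.6 5 3
```

```text
[(17.075, 0.039, np.float64(15.9), 0.0, 0.0), (17.125, 0.0391, np.float64(16.1), 0.0, 0.0)] (107, np.float64(233.91), np.float64(204.15))
t 17.175 F [ 4. -3. 11.] x [ 0.0398  0.0059  0.0226 -0.1497] sd [0.0038 0.0319 0.0036] inn [-0.006   0.0007  0.0014  0.0047 -0.0007 -0.0008]
a [-0.139 -0.139 -0.141 -0.143 -0.144] pred [(np.float64(0.041), np.float64(0.007)), (np.float64(0.042), np.float64(0.008)), (np.float64(0.042), np.float64(0.007)), (np.float64(0.043), np.float64(0.006)), (np.float64(0.044), np.float64(0.004))]
[{"x": 0.5, "y": -1.5, "z": 0, "wx": 0, "wy": 0, "wz": 0}, {"x": 0.5, "y": -1.5, "z": 0, "wx": 0, "wy": 0, "wz": 0}, {"x": 0.5, "y": -1, "z": 0, "wx": 0, "wy": 0, "wz": 0}, {"x": 0.5, "y": -1, "z": 0, "wx": 0, "wy": 0, "wz": 0}, {"x": 0.5, "y": -0.5, "z": 0, "wx": 0, "wy": 0, "wz": 0}]
```

play_rows([
  {"x":0.5,"y":-1.5,"z":0,"wx":0,"wy":0,"wz":0},
  {"x":0.5,"y":-1.5,"z":0,"wx":0,"wy":0,"wz":0},
  {"x":0.5,"y":-1,"z":0,"wx":0,"wy":0,"wz":0},
  {"x":0.5,"y":-1,"z":0,"wx":0,"wy":0,"wz":0},
  {"x":0.5,"y":-0.5,"z":0,"wx":0,"wy":0,"wz":0},
])

```text
time_s: 17.8
eef_pos: [0.5476, -0.0671, 0.1954]
eef_rot: [[0.928, 0.276, 0.252], [0.267, -0.961, 0.07], [0.262, 0.002, -0.965]]
wrist_force: [-0.7, -4.2, 16.0]
gripper_width: 0.211
gripper_force: 61.2
```

```bash
python3 step.py .088 .045 12.3 1.6 5 3
```

```text
[(17.85, 0.0391, np.float64(16.1), 0.0, 0.0), (17.9, 0.0391, np.float64(16.1), 0.0, 0.0)] (108, np.float64(233.89), np.float64(204.2))
t 17.95 F [-1. -4. 16.] x [ 0.0385 -0.007   0.0224 -0.1443] sd [0.0038 0.0319 0.0036] inn [ 0.0047 -0.0007 -0.0008 -0.0035  0.0003  0.0004]
a [-0.122 -0.125 -0.134 -0.141 -0.144] pred [(np.float64(0.038), np.float64(0.004)), (np.float64(0.039), np.float64(0.011)), (np.float64(0.041), np.float64(0.012)), (np.float64(0.042), np.float64(0.01)), (np.float64(0.043), np.float64(0.007))]
[{"x": 0.5, "y": -3, "z": 0.5, "wx": 0, "wy": 0, "wz": 0}, {"x": 0.5, "y": -2.5, "z": 0.5, "wx": 0, "wy": 0, "wz": 0}, {"x": 0, "y": -1.5, "z": 0, "wx": 0, "wy": 0, "wz": 0}, {"x": -0, "y": -0.5, "z": 0, "wx": 0, "wy": 0, "wz": 0}, {"x": -0, "y": -0, "z": 0, "wx": 0, "wy": 0, "wz": 0}]
```

play_rows([
  {"x":0.5,"y":-3,"z":0.5,"wx":0,"wy":0,"wz":0},
  {"x":0.5,"y":-2.5,"z":0.5,"wx":0,"wy":0,"wz":0},
  {"x":0,"y":-1.5,"z":0,"wx":0,"wy":0,"wz":0},
  {"x":0,"y":-0.5,"z":0,"wx":0,"wy":0,"wz":0},
  {"x":0,"y":0,"z":0,"wx":0,"wy":0,"wz":0},
])

```text
time_s: 18.58
eef_pos: [0.5476, -0.067, 0.1954]
eef_rot: [[0.928, 0.276, 0.252], [0.267, -0.961, 0.07], [0.262, 0.002, -0.965]]
wrist_force: [-1.8, -4.0, 16.0]
gripper_width: 0.214
gripper_force: 61.2
```

```bash
python3 step.py .088 .045 12.3 1.6 5 3
```

```text
[(18.625, 0.0436, np.float64(16.5), 0.0, 0.0), (18.675, 0.0436, np.float64(16.7), 0.0, 0.0)] (104, np.float64(233.98), np.float64(204.17))
t 18.725 F [-2. -4. 16.] x [ 0.0442  0.0067  0.0224 -0.1441] sd [0.0038 0.0319 0.0036] inn [-0.0035  0.0003  0.0004  0.0018 -0.0002 -0.0005]
a [-0.147 -0.146 -0.144 -0.142 -0.142] pred [(np.float64(0.045), np.float64(0.003)), (np.float64(0.045), np.float64(0.001)), (np.float64(0.045), np.float64(-0.0)), (np.float64(0.045), np.float64(-0.0)), (np.float64(0.045), np.float64(-0.0))]
[{"x": -0.5, "y": 0, "z": -0, "wx": 0, "wy": 0, "wz": 0}, {"x": -0, "y": -0, "z": 0, "wx": 0, "wy": 0, "wz": 0}, {"x": -0, "y": -0, "z": 0, "wx": 0, "wy": 0, "wz": 0}, {"x": -0, "y": -0.5, "z": 0, "wx": 0, "wy": 0, "wz": 0}, {"x": -0, "y": -0.5, "z": 0, "wx": 0, "wy": 0, "wz": 0}]
```

play_rows([
  {"x":0,"y":0,"z":0,"wx":0,"wy":0,"wz":0},
  {"x":0,"y":0,"z":0,"wx":0,"wy":0,"wz":0},
  {"x":0,"y":0,"z":0,"wx":0,"wy":0,"wz":0},
  {"x":0,"y":-0.5,"z":0,"wx":0,"wy":0,"wz":0},
  {"x":0,"y":-0.5,"z":0,"wx":0,"wy":0,"wz":0},
])

```text
time_s: 19.35
eef_pos: [0.5477, -0.0675, 0.1954]
eef_rot: [[0.928, 0.276, 0.252], [0.267, -0.961, 0.07], [0.262, 0.002, -0.965]]
wrist_force: [-0.3, -3.1, 16.3]
gripper_width: 0.208
gripper_force: 61.2
```

```bash
python3 step.py .088 .045 12.3 1.6 5 3; python3 - <<'E'
from ctl import *
im=manip.get_image("side")[:,:,::-1];cv2.imwrite("pics/h9.png",im)
w=manip.get_image("wrist")[:,:,::-1];cv2.imwrite("pics/wh9.png",w);np.save("wh9T.npy",manip.camera_params("wrist")["T"])
A=cv2.resize(im[175:235,220:270],None,fx=8,fy=8,interpolation=cv2.INTER_CUBIC);o=np.zeros((480,760,3),np.uint8);o[:480,:400]=A;B=cv2.resize(w[:240,180:420],None,fx=1.5,fy=1.5);o[:360,400:760]=B;cv2.imwrite("pics/v10.png",o)
ap=lambda x,r,d:((proj(ps,S2W(ST,[x,-r*np.sin(d),.12+r*np.cos(d)]))[0]-[220,175])*8).round(0)
print("tip",ap(.0514,.14,.044),"tab plate low/high",ap(.0505,.146,.045),ap(.0505,.171,.045))
E
```

```text
[(19.4, 0.0435, np.float64(16.5), 0.0, 0.0), (19.45, 0.0434, np.float64(16.5), 0.0, 0.0)] (106, np.float64(233.97), np.float64(204.28))
t 19.5 F [-0. -3. 16.] x [ 0.0431 -0.0041  0.0223 -0.1417] sd [0.0038 0.0319 0.0036] inn [ 0.0018 -0.0002 -0.0005 -0.0015  0.0001  0.0001]
a [-0.133 -0.135 -0.138 -0.141 -0.142] pred [(np.float64(0.043), np.float64(0.0)), (np.float64(0.043), np.float64(0.003)), (np.float64(0.044), np.float64(0.004)), (np.float64(0.044), np.float64(0.003)), (np.float64(0.044), np.float64(0.002))]
[{"x": 0, "y": -1, "z": 0, "wx": 0, "wy": 0, "wz": 0}, {"x": 0, "y": -1, "z": 0, "wx": 0, "wy": 0, "wz": 0}, {"x": 0, "y": -0.5, "z": 0, "wx": 0, "wy": 0, "wz": 0}, {"x": -0, "y": -0, "z": 0, "wx": 0, "wy": 0, "wz": 0}, {"x": -0, "y": 0, "z": 0, "wx": 0, "wy": 0, "wz": 0}]
tip [123. 105.] tab plate low/high [124.  91.] [119.  31.]
```

View pics/v10.png

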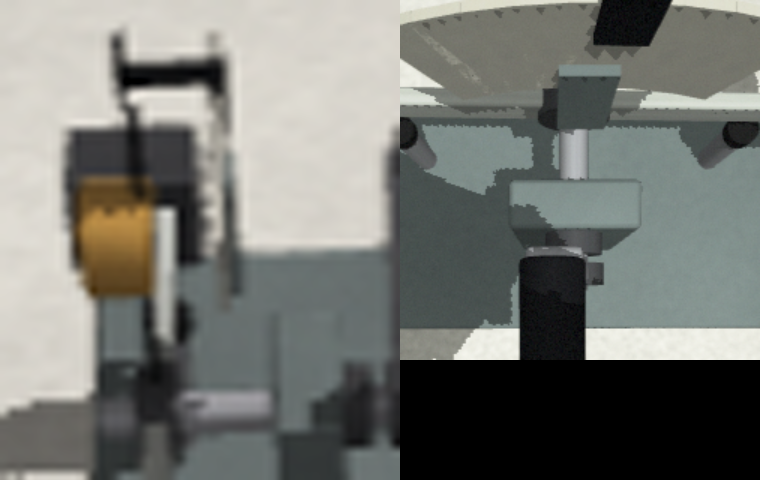

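The side crop shows the pointer tip at (128,105), directly below the index plate's lower end at (120,90), so the pointer is standing at the tab. I continue holding.

play_rows([
  {"x":0,"y":-1,"z":0,"wx":0,"wy":0,"wz":0},
  {"x":0,"y":-1,"z":0,"wx":0,"wy":0,"wz":0},
  {"x":0,"y":-0.5,"z":0,"wx":0,"wy":0,"wz":0},
  {"x":0,"y":0,"z":0,"wx":0,"wy":0,"wz":0},
  {"x":0,"y":0,"z":0,"wx":0,"wy":0,"wz":0},
])

```text
time_s: 20.23
eef_pos: [0.5477, -0.0675, 0.1954]
eef_rot: [[0.928, 0.276, 0.252], [0.267, -0.961, 0.07], [0.262, 0.002, -0.965]]
wrist_force: [-0.0, -1.9, 15.3]
gripper_width: 0.212
gripper_force: 61.2
```

```bash
python3 step.py .088 .046 12.3 1.6 5 3
```

```text
[(20.275, 0.0449, np.float64(16.7), 0.0, 0.0), (20.325, 0.0448, np.float64(16.2), 0.0, 0.0)] (103, np.float64(234.04), np.float64(203.99))
t 20.375 F [-0. -2. 15.] x [ 0.0451  0.0019  0.0223 -0.1419] sd [0.0038 0.0332 0.0036] inn [-0.0015  0.0001  0.0001  0.0008 -0.     -0.0003]
a [-0.141 -0.142 -0.142 -0.142 -0.142] pred [(np.float64(0.045), np.float64(0.002)), (np.float64(0.045), np.float64(0.001)), (np.float64(0.046), np.float64(0.001)), (np.float64(0.046), np.float64(0.001)), (np.float64(0.046), np.float64(0.001))]
[{"x": -0, "y": -0, "z": 0, "wx": 0, "wy": 0, "wz": 0}, {"x": -0, "y": -0, "z": 0, "wx": 0, "wy": 0, "wz": 0}, {"x": -0, "y": -0, "z": 0, "wx": 0, "wy": 0, "wz": 0}, {"x": -0, "y": 0, "z": 0, "wx": 0, "wy": 0, "wz": 0}, {"x": -0, "y": -0, "z": 0, "wx": 0, "wy": 0, "wz": 0}]
```

play_rows([
  {"x":0,"y":0,"z":0,"wx":0,"wy":0,"wz":0},
  {"x":0,"y":0,"z":0,"wx":0,"wy":0,"wz":0},
  {"x":0,"y":0,"z":0,"wx":0,"wy":0,"wz":0},
  {"x":0,"y":0,"z":0,"wx":0,"wy":0,"wz":0},
  {"x":0,"y":0,"z":0,"wx":0,"wy":0,"wz":0},
])

```text
time_s: 21.0
eef_pos: [0.5477, -0.0675, 0.1954]
eef_rot: [[0.928, 0.276, 0.252], [0.267, -0.961, 0.07], [0.262, 0.002, -0.965]]
wrist_force: [-0.6, -2.1, 16.1]
gripper_width: 0.214
gripper_force: 61.2
```

```bash
python3 step.py .088 .046 12.3 1.6 10 3
```

```text
[(21.05, 0.0447, np.float64(16.3), 0.0, 0.0), (21.1, 0.0448, np.float64(16.5), 0.0, 0.0)] (106, np.float64(234.01), np.float64(204.16))
t 21.15 F [-1. -2. 16.] x [ 0.0446 -0.0019  0.0223 -0.1418] sd [0.0038 0.0319 0.0036] inn [ 0.0008 -0.     -0.0003 -0.0011  0.0001  0.0002]
a [-0.137 -0.137 -0.14  -0.141 -0.142 -0.142 -0.142 -0.142 -0.141 -0.141] pred [(np.float64(0.044), np.float64(0.001)), (np.float64(0.045), np.float64(0.002)), (np.float64(0.045), np.float64(0.003)), (np.float64(0.045), np.float64(0.002)), (np.float64(0.046), np.float64(0.002)), (np.float64(0.046), np.float64(0.001)), (np.float64(0.046), np.float64(0.001)), (np.float64(0.046), np.float64(0.0)), (np.float64(0.046), np.float64(0.0)), (np.float64(0.046), np.float64(0.0))]
[{"x": 0, "y": -0.5, "z": 0, "wx": 0, "wy": 0, "wz": 0}, {"x": 0, "y": -0.5, "z": 0, "wx": 0, "wy": 0, "wz": 0}, {"x": -0, "y": -0.5, "z": 0, "wx": 0, "wy": 0, "wz": 0}, {"x": -0, "y": -0, "z": 0, "wx": 0, "wy": 0, "wz": 0}, {"x": -0, "y": -0, "z": 0, "wx": 0, "wy": 0, "wz": 0}]
[{"x": -0, "y": 0, "z": 0, "wx": 0, "wy": 0, "wz": 0}, {"x": -0, "y": -0, "z": 0, "wx": 0, "wy": 0, "wz": 0}, {"x": -0, "y": -0, "z": 0, "wx": 0, "wy": 0, "wz": 0}, {"x": -0, "y": -0, "z": 0, "wx": 0, "wy": 0, "wz": 0}, {"x": -0, "y": -0, "z": 0, "wx": 0, "wy": 0, "wz": 0}]
```

Statically held; I keep the pose unchanged.

play_rows([
  {"x":0,"y":0,"z":0,"wx":0,"wy":0,"wz":0},
  {"x":0,"y":0,"z":0,"wx":0,"wy":0,"wz":0},
  {"x":0,"y":0,"z":0,"wx":0,"wy":0,"wz":0},
  {"x":0,"y":0,"z":0,"wx":0,"wy":0,"wz":0},
  {"x":0,"y":0,"z":0,"wx":0,"wy":0,"wz":0},
])

```text
time_s: 21.78
eef_pos: [0.5477, -0.0675, 0.1954]
eef_rot: [[0.928, 0.276, 0.252], [0.267, -0.961, 0.07], [0.262, 0.002, -0.965]]
wrist_force: [-0.7, -2.9, 16.1]
gripper_width: 0.209
gripper_force: 61.2
```

play_rows([
  {"x":0,"y":0,"z":0,"wx":0,"wy":0,"wz":0},
  {"x":0,"y":0,"z":0,"wx":0,"wy":0,"wz":0},
  {"x":0,"y":0,"z":0,"wx":0,"wy":0,"wz":0},
  {"x":0,"y":0,"z":0,"wx":0,"wy":0,"wz":0},
  {"x":0,"y":0,"z":0,"wx":0,"wy":0,"wz":0},
])

```text
time_s: 22.4
eef_pos: [0.5477, -0.0675, 0.1954]
eef_rot: [[0.928, 0.276, 0.252], [0.267, -0.961, 0.07], [0.262, 0.002, -0.965]]
wrist_force: [-1.9, -1.9, 15.9]
gripper_width: 0.213
gripper_force: 61.2
```

```bash
python3 step.py .088 .046 12.3 1.6 10 3
```

```text
[(22.45, 0.0447, np.float64(16.0), 0.0, 0.0), (22.5, 0.0449, np.float64(16.4), 0.0, 0.0)] (105, np.float64(234.04), np.float64(204.1))
t 22.55 F [-2. -2. 16.] x [ 0.0448 -0.0005  0.0223 -0.1413] sd [0.0043 0.0396 0.0039] inn [-0.0011  0.0001  0.0002 -0.0006 -0.      0.0003]
a [-0.138 -0.139 -0.141 -0.142 -0.142 -0.142 -0.142 -0.142 -0.142 -0.142] pred [(np.float64(0.045), np.float64(0.001)), (np.float64(0.045), np.float64(0.002)), (np.float64(0.045), np.float64(0.002)), (np.float64(0.045), np.float64(0.002)), (np.float64(0.046), np.float64(0.001)), (np.float64(0.046), np.float64(0.001)), (np.float64(0.046), np.float64(0.0)), (np.float64(0.046), np.float64(0.0)), (np.float64(0.046), np.float64(0.0)), (np.float64(0.046), np.float64(0.0))]
[{"x": 0, "y": -0.5, "z": 0, "wx": 0, "wy": 0, "wz": 0}, {"x": 0, "y": -0.5, "z": 0, "wx": 0, "wy": 0, "wz": 0}, {"x": -0, "y": -0, "z": 0, "wx": 0, "wy": 0, "wz": 0}, {"x": -0, "y": -0, "z": 0, "wx": 0, "wy": 0, "wz": 0}, {"x": -0, "y": 0, "z": 0, "wx": 0, "wy": 0, "wz": 0}]
[{"x": -0, "y": 0, "z": 0, "wx": 0, "wy": 0, "wz": 0}, {"x": -0, "y": 0, "z": 0, "wx": 0, "wy": 0, "wz": 0}, {"x": -0, "y": -0, "z": 0, "wx": 0, "wy": 0, "wz": 0}, {"x": -0, "y": -0, "z": 0, "wx": 0, "wy": 0, "wz": 0}, {"x": -0, "y": -0, "z": 0, "wx": 0, "wy": 0, "wz": 0}]
```

play_rows([
  {"x":0,"y":0,"z":0,"wx":0,"wy":0,"wz":0},
  {"x":0,"y":0,"z":0,"wx":0,"wy":0,"wz":0},
  {"x":0,"y":0,"z":0,"wx":0,"wy":0,"wz":0},
  {"x":0,"y":0,"z":0,"wx":0,"wy":0,"wz":0},
  {"x":0,"y":0,"z":0,"wx":0,"wy":0,"wz":0},
])

```text
time_s: 23.18
eef_pos: [0.5477, -0.0675, 0.1954]
eef_rot: [[0.928, 0.276, 0.252], [0.267, -0.961, 0.07], [0.262, 0.002, -0.965]]
wrist_force: [-0.3, -2.4, 16.1]
gripper_width: 0.21
gripper_force: 61.2
```

play_rows([
  {"x":0,"y":0,"z":0,"wx":0,"wy":0,"wz":0},
  {"x":0,"y":0,"z":0,"wx":0,"wy":0,"wz":0},
  {"x":0,"y":0,"z":0,"wx":0,"wy":0,"wz":0},
  {"x":0,"y":0,"z":0,"wx":0,"wy":0,"wz":0},
  {"x":0,"y":0,"z":0,"wx":0,"wy":0,"wz":0},
])

```text
time_s: 23.8
eef_pos: [0.5477, -0.0674, 0.1954]
eef_rot: [[0.928, 0.276, 0.252], [0.267, -0.961, 0.07], [0.262, 0.002, -0.965]]
wrist_force: [-0.0, -3.0, 16.6]
gripper_width: 0.21
gripper_force: 61.2
```

play_rows([
  {"x":0,"y":0,"z":0,"wx":0,"wy":0,"wz":0},
  {"x":0,"y":0,"z":0,"wx":0,"wy":0,"wz":0},
  {"x":0,"y":0,"z":0,"wx":0,"wy":0,"wz":0},
  {"x":0,"y":0,"z":0,"wx":0,"wy":0,"wz":0},
  {"x":0,"y":0,"z":0,"wx":0,"wy":0,"wz":0},
])

```text
time_s: 24.42
eef_pos: [0.5477, -0.0675, 0.1954]
eef_rot: [[0.928, 0.276, 0.252], [0.267, -0.961, 0.07], [0.262, 0.002, -0.965]]
wrist_force: [-1.0, -2.0, 15.3]
gripper_width: 0.211
gripper_force: 61.2
```

```bash
python3 step.py .045 -.322 24.3 5.5 5 3
```

```text
[(24.475, 0.045, np.float64(16.8), 0.0, 0.0), (24.525, 0.0448, np.float64(16.3), 0.0, 0.0)] (107, np.float64(233.99), np.float64(204.21))
t 24.575 F [-1. -2. 15.] x [ 0.0448 -0.0007  0.0224 -0.1416] sd [0.0048 0.046  0.0041] inn [-0.0006 -0.      0.0003 -0.0009  0.0003 -0.    ]
a [-0.154 -0.157 -0.156 -0.156 -0.156] pred [(np.float64(0.044), np.float64(-0.008)), (np.float64(0.043), np.float64(-0.016)), (np.float64(0.04), np.float64(-0.024)), (np.float64(0.037), np.float64(-0.031)), (np.float64(0.033), np.float64(-0.038))]
[{"x": -0.5, "y": 1.5, "z": -0, "wx": 0, "wy": 0, "wz": 0}, {"x": -0.5, "y": 2, "z": -0, "wx": 0, "wy": 0, "wz": 0}, {"x": -0.5, "y": 2, "z": -0, "wx": 0, "wy": 0, "wz": 0}, {"x": -0.5, "y": 1.5, "z": -0, "wx": 0, "wy": 0, "wz": 0}, {"x": -0.5, "y": 1.5, "z": -0, "wx": 0, "wy": 0, "wz": 0}]
```

play_rows([
  {"x":-0.5,"y":2,"z":0.5,"wx":0,"wy":0,"wz":0},
  {"x":-0.5,"y":2.5,"z":0.5,"wx":0,"wy":0,"wz":0},
  {"x":-0.5,"y":2.5,"z":1,"wx":0,"wy":0,"wz":0},
  {"x":-0.5,"y":2,"z":1,"wx":0,"wy":0,"wz":0},
  {"x":-0.5,"y":1.5,"z":1,"wx":0,"wy":0,"wz":0},
])

```text
time_s: 25.2
eef_pos: [0.5471, -0.066, 0.1955]
eef_rot: [[0.928, 0.276, 0.251], [0.267, -0.961, 0.07], [0.261, 0.002, -0.965]]
wrist_force: [10.9, -2.8, -3.6]
gripper_width: 0.212
gripper_force: 59.2
```

```bash
python3 step.py .045 -.322 24.3 5.5 5 3
```

```text
[(25.25, 0.0411, np.float64(16.6), 0.0, 0.0), (25.3, 0.0408, np.float64(16.7), 0.0, 0.0)] (105, np.float64(233.97), np.float64(204.23))
t 25.35 F [11. -3. -4.] x [ 0.0392 -0.0221  0.0232 -0.1555] sd [0.0038 0.0325 0.0036] inn [-0.0009  0.0003 -0.      0.0068  0.0006  0.0011]
a [-0.209 -0.199 -0.175 -0.155 -0.144] pred [(np.float64(0.034), np.float64(-0.06)), (np.float64(0.025), np.float64(-0.086)), (np.float64(0.014), np.float64(-0.099)), (np.float64(0.001), np.float64(-0.103)), (np.float64(-0.012), np.float64(-0.105))]
[{"x": -2, "y": 6.5, "z": -1.5, "wx": 0, "wy": 0, "wz": 0}, {"x": -1.5, "y": 5.5, "z": -1, "wx": 0, "wy": 0, "wz": 0}, {"x": -1, "y": 2.5, "z": -0.5, "wx": 0, "wy": 0, "wz": 0}, {"x": -0, "y": 0, "z": -0, "wx": 0, "wy": 0, "wz": 0}, {"x": 0.5, "y": -1.5, "z": 0, "wx": 0, "wy": 0, "wz": 0}]
```

play_rows([
  {"x":-2,"y":6.5,"z":-1.5,"wx":0,"wy":0,"wz":0},
  {"x":-1.5,"y":5.5,"z":-1,"wx":0,"wy":0,"wz":0},
  {"x":-1,"y":2.5,"z":-0.5,"wx":0,"wy":0,"wz":0},
  {"x":0,"y":0,"z":0,"wx":0,"wy":0,"wz":0},
  {"x":0.5,"y":-1.5,"z":0,"wx":0,"wy":0,"wz":0},
])

```text
time_s: 25.98
eef_pos: [0.5473, -0.0656, 0.1956]
eef_rot: [[0.928, 0.277, 0.25], [0.267, -0.961, 0.072], [0.261, -0.0, -0.965]]
wrist_force: [0.6, 3.8, 13.6]
gripper_width: 0.213
gripper_force: 61.1
```

```bash
python3 step.py .045 -.322 24.3 5.5 5 3
```

```text
[(26.025, -0.003, np.float64(17.1), 0.0, 0.0), (26.075, -0.0067, np.float64(16.3), 0.0, 0.0)] (106, np.float64(233.9), np.float64(204.57))
t 26.125 F [ 1.  4. 14.] x [-0.0112 -0.0836  0.0242 -0.1436] sd [0.0038 0.0319 0.0036] inn [0.0068 0.0006 0.0011 0.0101 0.0002 0.0006]
a [-0.196 -0.181 -0.151 -0.127 -0.112] pred [(np.float64(-0.024), np.float64(-0.119)), (np.float64(-0.04), np.float64(-0.141)), (np.float64(-0.058), np.float64(-0.148)), (np.float64(-0.076), np.float64(-0.146)), (np.float64(-0.094), np.float64(-0.141))]
[{"x": -2, "y": 6.5, "z": -1, "wx": 0, "wy": 0, "wz": 0}, {"x": -1.5, "y": 5, "z": -0.5, "wx": 0, "wy": 0, "wz": 0}, {"x": -0.5, "y": 1, "z": -0, "wx": 0, "wy": 0, "wz": 0}, {"x": 0.5, "y": -2, "z": 0.5, "wx": 0, "wy": 0, "wz": 0}, {"x": 1, "y": -3.5, "z": 0.5, "wx": 0, "wy": 0, "wz": 0}]
```

play_rows([
  {"x":-2,"y":6.5,"z":-0.5,"wx":0,"wy":0,"wz":0},
  {"x":-1.5,"y":5,"z":0,"wx":0,"wy":0,"wz":0},
  {"x":-0.5,"y":1,"z":0.5,"wx":0,"wy":0,"wz":0},
  {"x":0.5,"y":-2,"z":1,"wx":0,"wy":0,"wz":0},
  {"x":1,"y":-3.5,"z":1,"wx":0,"wy":0,"wz":0},
])

```text
time_s: 26.75
eef_pos: [0.5481, -0.069, 0.1961]
eef_rot: [[0.928, 0.277, 0.25], [0.268, -0.961, 0.073], [0.26, -0.0, -0.966]]
wrist_force: [7.2, 9.0, -1.5]
gripper_width: 0.212
gripper_force: 59.9
```

```bash
python3 step.py .045 -.322 24.5 5.7 5 3
```

```text
[(26.8, -0.1058, np.float64(124.8), 0.0, 0.0), (26.85, -0.1141, np.float64(151.0), 0.0, 0.0)] (104, np.float64(233.88), np.float64(207.27))
t 26.9 F [ 7.  9. -1.] x [-0.1223 -0.159   0.0239 -0.112 ] sd [0.0038 0.0319 0.0036] inn [ 0.0101  0.0002  0.0006 -0.0072  0.0023  0.0007]
a [ 0.008 -0.014 -0.064 -0.097 -0.108] pred [(np.float64(-0.139), np.float64(-0.091)), (np.float64(-0.147), np.float64(-0.054)), (np.float64(-0.154), np.float64(-0.049)), (np.float64(-0.16), np.float64(-0.061)), (np.float64(-0.169), np.float64(-0.078))]
[{"x": 4.5, "y": -15, "z": 1, "wx": 0, "wy": 0, "wz": 0}, {"x": 3.5, "y": -12.5, "z": 1, "wx": 0, "wy": 0, "wz": 0}, {"x": 1.5, "y": -6, "z": 0.5, "wx": 0, "wy": 0, "wz": 0}, {"x": 0.5, "y": -2, "z": 0.5, "wx": 0, "wy": 0, "wz": 0}, {"x": 0, "y": -0.5, "z": 0, "wx": 0, "wy": 0, "wz": 0}]
```

play_rows([
  {"x":4.5,"y":-15,"z":1,"wx":0,"wy":0,"wz":0},
  {"x":3.5,"y":-12.5,"z":1,"wx":0,"wy":0,"wz":0},
  {"x":1.5,"y":-6,"z":0.5,"wx":0,"wy":0,"wz":0},
  {"x":0.5,"y":-2,"z":0.5,"wx":0,"wy":0,"wz":0},
  {"x":0,"y":-0.5,"z":0,"wx":0,"wy":0,"wz":0},
])

```text
time_s: 27.52
eef_pos: [0.5487, -0.0715, 0.197]
eef_rot: [[0.928, 0.276, 0.252], [0.267, -0.961, 0.07], [0.262, 0.002, -0.965]]
wrist_force: [14.0, 2.4, -9.2]
gripper_width: 0.211
gripper_force: 59.6
```

```bash
python3 step.py .045 -.322 24.7 5.9 5 3; python3 - <<'E'
from ctl import *
L=load();print([(round(t,2),round(d,4)) for t,d in L["m"][-6:]])
E
```

```text
[(27.575, -0.2131, np.float64(47.3), 0.0, 0.0), (27.625, -0.2199, np.float64(45.5), 0.0, 0.0)] (102, np.float64(233.76), np.float64(209.38))
t 27.675 F [14.  2. -9.] x [-0.2289 -0.1731  0.0217 -0.1077] sd [0.0038 0.0319 0.0036] inn [-0.0072  0.0023  0.0007 -0.0284  0.0001  0.0013]
a [ 0.092  0.137  0.048 -0.036 -0.08 ] pred [(np.float64(-0.246), np.float64(-0.081)), (np.float64(-0.25), np.float64(0.013)), (np.float64(-0.246), np.float64(0.043)), (np.float64(-0.241), np.float64(0.029)), (np.float64(-0.239), np.float64(-0.002))]
[{"x": 7.5, "y": -25, "z": 0.5, "wx": 0, "wy": 0, "wz": 0}, {"x": 9, "y": -30.5, "z": -0.5, "wx": 0, "wy": 0, "wz": 0}, {"x": 5.5, "y": -19.5, "z": 0.5, "wx": 0, "wy": 0, "wz": 0}, {"x": 2.5, "y": -9, "z": 1, "wx": 0, "wy": 0, "wz": 0}, {"x": 1, "y": -3.5, "z": 0.5, "wx": 0, "wy": 0, "wz": 0}]
[(26.75, -0.0999), (26.8, -0.1058), (26.85, -0.1141), (27.52, -0.2061), (27.57, -0.2131), (27.62, -0.2199)]
```

```bash
python3 - <<'E'
from ctl import *
L=load();L["a"]=L["a"][:-6];L["ac"]=float(L["a"][-1][1]);L["w"]=(np.array(L["w"])-[1,-3.5,.5]).tolist();save(L)
E
DB=-.001 python3 step.py .045 -.322 24.5 5.2 5 0
```

```text
t 27.675 F [8. 1. 3.] x [-0.2289 -0.1731  0.0217 -0.1077] sd [0.0038 0.0319 0.0036] inn [-0.0072  0.0023  0.0007 -0.0284  0.0001  0.0013]
a [ 0.034  0.045  0.018 -0.006 -0.016] pred [(np.float64(-0.248), np.float64(-0.119)), (np.float64(-0.26), np.float64(-0.078)), (np.float64(-0.269), np.float64(-0.058)), (np.float64(-0.275), np.float64(-0.054)), (np.float64(-0.282), np.float64(-0.054))]
[{"x": 5, "y": -18, "z": 1, "wx": 0, "wy": 0, "wz": 0}, {"x": 5.5, "y": -19.5, "z": 0.5, "wx": 0, "wy": 0, "wz": 0}, {"x": 4.5, "y": -16, "z": 1, "wx": 0, "wy": 0, "wz": 0}, {"x": 4, "y": -13, "z": 1, "wx": 0, "wy": 0, "wz": 0}, {"x": 3.5, "y": -11.5, "z": 1, "wx": 0, "wy": 0, "wz": 0}]
```

play_rows([
  {"x":5,"y":-18,"z":0.5,"wx":0,"wy":0,"wz":0},
  {"x":5.5,"y":-19.5,"z":0,"wx":0,"wy":0,"wz":0},
  {"x":4.5,"y":-17,"z":0.5,"wx":0,"wy":0,"wz":0},
  {"x":4,"y":-14,"z":0.5,"wx":0,"wy":0,"wz":0},
  {"x":3.5,"y":-12.5,"z":0.5,"wx":0,"wy":0,"wz":0},
])

```text
time_s: 28.3
eef_pos: [0.5521, -0.0839, 0.1972]
eef_rot: [[0.928, 0.276, 0.252], [0.267, -0.961, 0.07], [0.261, 0.002, -0.965]]
wrist_force: [8.5, -4.2, -0.4]
gripper_width: 0.211
gripper_force: 60.8
```

```bash
python3 - <<'E'
from ctl import *
L=load();w=np.array(L["w"]);w[1]-=1;L["w"]=w.tolist();L["ac"]+=.008;L["a"][-1][1]+=.008;L["a"][-2][1]+=.008;L["a"][-3][1]+=.008;save(L)
E
DB=-.001 python3 step.py .045 -.322 24.5 5.2 5 3
```

```text
[(28.35, -0.3095, np.float64(10.0), 0.0, 0.0), (28.4, -0.3124, np.float64(7.8), 0.0, 0.0)] (103, np.float64(233.81), np.float64(211.35))
t 28.45 F [ 8. -4. -0.] x [-0.3169 -0.0744  0.0211 -0.0077] sd [0.0038 0.0319 0.0036] inn [-0.0284  0.0001  0.0013 -0.0126  0.0014  0.0017]
a [0.072 0.063 0.035 0.014 0.006] pred [(np.float64(-0.324), np.float64(-0.03)), (np.float64(-0.326), np.float64(-0.002)), (np.float64(-0.325), np.float64(0.007)), (np.float64(-0.324), np.float64(0.007)), (np.float64(-0.324), np.float64(0.003))]
[{"x": 3, "y": -10, "z": -0.5, "wx": 0, "wy": 0, "wz": 0}, {"x": 2.5, "y": -9, "z": -0.5, "wx": 0, "wy": 0, "wz": 0}, {"x": 1.5, "y": -5.5, "z": -0, "wx": 0, "wy": 0, "wz": 0}, {"x": 1, "y": -3, "z": -0, "wx": 0, "wy": 0, "wz": 0}, {"x": 0.5, "y": -2, "z": -0, "wx": 0, "wy": 0, "wz": 0}]
```

play_rows([
  {"x":3,"y":-10,"z":-0.5,"wx":0,"wy":0,"wz":0},
  {"x":2,"y":-7,"z":-0.5,"wx":0,"wy":0,"wz":0},
  {"x":1,"y":-3,"z":0,"wx":0,"wy":0,"wz":0},
  {"x":0,"y":0,"z":0,"wx":0,"wy":0,"wz":0},
  {"x":-0.5,"y":1,"z":0,"wx":0,"wy":0,"wz":0},
])

```text
time_s: 29.08
eef_pos: [0.5518, -0.0831, 0.1973]
eef_rot: [[0.928, 0.276, 0.252], [0.267, -0.961, 0.07], [0.262, 0.003, -0.965]]
wrist_force: [11.1, -4.6, -0.5]
gripper_width: 0.215
gripper_force: 60.6
```

```bash
python3 - <<'E'
from ctl import *
L=load();L["a"]=L["a"][:-6]
o,im=look(L,2);print(o,brass(im));s=manip.state();print(s["time_s"],s["wrist_force"].round(1),s["eef_pos"].round(4))
# back to the grip pose (0.5269,0.0013,0.1604): a from there
g=s["eef_pos"]-np.array([.5269,.0013,.1604]);print("offset from first grip mm",(g*1000).round(1))
y0=np.hypot(g[0],g[1])
a0=-.73;P0=np.array([-.13*np.sin(a0),.13*np.cos(a0)]);c,q=np.cos(.28),np.sin(.28)
yn=P0[0]+(-q*g[0]+c*g[1]);zn=P0[1]+g[2];an=np.arctan2(-yn,zn);print("a now",an,np.hypot(yn,zn))
al=np.linspace(an,a0,16)[1:];base=np.zeros(3)
for j in(0,5,10):
    R_=[]
    for k,a in enumerate(al[j:j+5]):
        f=(j+k+1)/15
        r=np.hypot(yn,zn)*(1-f)+.13*f
        dy,dz=-r*np.sin(a)-yn,r*np.cos(a)-zn;dl=np.round((np.array([-q*dy,c*dy,dz])*1000-base)*2)/2;R_.append(dl.tolist())
    base=base+dl;print(R_)
save(L)
E
```

```text
[(29.075, -0.3138, np.float64(6.1), 0.0, 0.0), (29.125, -0.314, np.float64(6.4), 0.0, 0.0)] (103, np.float64(233.81), np.float64(211.35))
29.175 [11.2 -3.9  1. ] [ 0.5519 -0.0831  0.1973]
offset from first grip mm [ 25.  -84.4  36.9]
a now 0.010005972551526719 0.1337334919749561
[[-2.0, 6.5, -0.5], [-3.5, 12.5, -1.0], [-5.5, 19.0, -2.0], [-7.0, 25.0, -3.5], [-9.0, 31.0, -5.0]]
[[-1.5, 6.0, -2.0], [-3.5, 12.0, -4.0], [-5.0, 18.0, -6.5], [-6.5, 23.5, -9.5], [-8.0, 29.0, -12.5]]
[[-2.0, 5.0, -3.5], [-3.0, 10.5, -7.0], [-4.5, 15.5, -11.0], [-6.0, 20.0, -15.0], [-7.5, 24.5, -19.5]]
```

play_rows([
  {"x":0,"y":1,"z":0,"wx":0,"wy":0,"wz":0},
  {"x":-0.5,"y":2,"z":0,"wx":0,"wy":0,"wz":0},
  {"x":-1,"y":3,"z":0,"wx":0,"wy":0,"wz":0},
  {"x":-1,"y":4,"z":-0.5,"wx":0,"wy":0,"wz":0},
  {"x":-1.5,"y":5,"z":-0.5,"wx":0,"wy":0,"wz":0},
])

```text
time_s: 29.8
eef_pos: [0.5508, -0.0785, 0.1976]
eef_rot: [[0.927, 0.275, 0.253], [0.266, -0.961, 0.07], [0.263, 0.003, -0.965]]
wrist_force: [6.5, -5.0, 12.0]
gripper_width: 0.209
gripper_force: 61.4
```

```bash
python3 - <<'E'
from ctl import *
L=load();o,im=look(L,2);print(o,brass(im));save(L)
E
```

```text
[(29.8, -0.3183, np.float64(2.0), 0.0, 0.0), (29.85, -0.3181, np.float64(1.8), 0.0, 0.0)] (101, np.float64(233.74), np.float64(211.37))
```

play_rows([
  {"x":-1,"y":4,"z":-0.5,"wx":0,"wy":0,"wz":0},
  {"x":-2.5,"y":9,"z":-1,"wx":0,"wy":0,"wz":0},
  {"x":-4,"y":14,"z":-2,"wx":0,"wy":0,"wz":0},
  {"x":-5.5,"y":20,"z":-3,"wx":0,"wy":0,"wz":0},
  {"x":-7.5,"y":26,"z":-4.5,"wx":0,"wy":0,"wz":0},
])

```text
time_s: 30.52
eef_pos: [0.5429, -0.0516, 0.1923]
eef_rot: [[0.928, 0.276, 0.252], [0.266, -0.961, 0.071], [0.262, 0.002, -0.965]]
wrist_force: [10.1, -2.1, 2.1]
gripper_width: 0.212
gripper_force: 63.9
```

play_rows([
  {"x":-1.5,"y":6,"z":-2,"wx":0,"wy":0,"wz":0},
  {"x":-3.5,"y":12,"z":-4,"wx":0,"wy":0,"wz":0},
  {"x":-5,"y":18,"z":-6.5,"wx":0,"wy":0,"wz":0},
  {"x":-6.5,"y":23.5,"z":-9.5,"wx":0,"wy":0,"wz":0},
  {"x":-8,"y":29,"z":-12.5,"wx":0,"wy":0,"wz":0},
])

```text
time_s: 31.15
eef_pos: [0.5342, -0.0225, 0.1796]
eef_rot: [[0.928, 0.276, 0.251], [0.267, -0.961, 0.071], [0.261, 0.001, -0.965]]
wrist_force: [9.7, -0.3, -3.7]
gripper_width: 0.211
gripper_force: 66.5
```

play_rows([
  {"x":-2,"y":5,"z":-3.5,"wx":0,"wy":0,"wz":0},
  {"x":-3,"y":10.5,"z":-7,"wx":0,"wy":0,"wz":0},
  {"x":-4.5,"y":15.5,"z":-11,"wx":0,"wy":0,"wz":0},
  {"x":-6,"y":20,"z":-15,"wx":0,"wy":0,"wz":0},
  {"x":-7.5,"y":24.5,"z":-19.5,"wx":0,"wy":0,"wz":0},
])

```text
time_s: 31.78
eef_pos: [0.5272, 0.0022, 0.1602]
eef_rot: [[0.928, 0.276, 0.252], [0.267, -0.961, 0.071], [0.261, 0.001, -0.965]]
wrist_force: [8.9, 0.1, -3.8]
gripper_width: 0.214
gripper_force: 70.4
```

```bash
python3 - <<'E'
from ctl import *
L=load();o,im=look(L,1);print(o,brass(im));save(L);s=manip.state();print(s["time_s"],s["wrist_force"].round(1),((s["eef_pos"]-[.5269,.0013,.1604])*1000).round(1))
E
```

```text
[(31.775, -0.3193, np.float64(0.4), 0.0, 0.0)] (103, np.float64(233.8), np.float64(211.5))
31.825 [14.3  1.3 -5.8] [ 0.   1.3 -0.9]
```

Arm back on its stop and the lever at its rest place. Opening, then rising clear.

play_rows([
  {"x":0,"y":0,"z":0,"wx":0,"wy":0,"wz":0},
  {"x":0,"y":0,"z":0,"wx":0,"wy":0,"wz":0},
  {"x":0,"y":0,"z":0,"wx":0,"wy":0,"wz":0},
  {"x":0,"y":0,"z":0,"wx":0,"wy":0,"wz":0},
  {"x":0,"y":0,"z":0,"wx":0,"wy":0,"wz":0},
], hand=85)

```text
time_s: 32.45
eef_pos: [0.5258, 0.0026, 0.1597]
eef_rot: [[0.928, 0.276, 0.249], [0.267, -0.961, 0.071], [0.259, 0.0, -0.966]]
wrist_force: [0.6, 0.2, -0.1]
gripper_width: 0.994
gripper_force: 0.0
```

play_rows([
  {"x":0,"y":0,"z":10,"wx":0,"wy":0,"wz":0},
  {"x":0,"y":0,"z":30,"wx":0,"wy":0,"wz":0},
  {"x":0,"y":0,"z":60,"wx":0,"wy":0,"wz":0},
  {"x":-5,"y":0,"z":90,"wx":0,"wy":0,"wz":0},
  {"x":-10,"y":0,"z":110,"wx":0,"wy":0,"wz":0},
])

```text
time_s: 33.08
eef_pos: [0.516, 0.0027, 0.2718]
eef_rot: [[0.928, 0.276, 0.251], [0.267, -0.961, 0.071], [0.261, 0.001, -0.965]]
wrist_force: [-0.5, 0.9, 0.1]
gripper_width: 0.993
gripper_force: 0.0
```

play_rows([
  {"x":-10,"y":0,"z":10,"wx":0,"wy":0,"wz":0},
  {"x":-20,"y":0,"z":20,"wx":0,"wy":0,"wz":0},
  {"x":-30,"y":0,"z":30,"wx":0,"wy":0,"wz":0},
  {"x":-30,"y":0,"z":30,"wx":0,"wy":0,"wz":0},
  {"x":-30,"y":0,"z":30,"wx":0,"wy":0,"wz":0},
])

```text
time_s: 33.7
eef_pos: [0.4859, 0.0027, 0.2994]
eef_rot: [[0.928, 0.276, 0.249], [0.267, -0.961, 0.071], [0.259, 0.0, -0.966]]
wrist_force: [0.7, 0.1, -0.3]
gripper_width: 0.997
gripper_force: 0.0
```

```bash
python3 - <<'E'
from ctl import *
L=load();o,im=look(L,1);print(o,brass(im));s=manip.state();print(s["time_s"],s["wrist_force"].round(1),s["gripper_width"])
a=cv2.imread("pics/side0.png");d=cv2.absdiff(im[:,:,::-1].copy(),a).max(2)>50
for n,(v0,v1,u0,u1) in dict(driver=(192,212,325,380),core=(335,378,328,365),stand=(170,360,190,312)).items(): print(n,d[v0:v1,u0:u1].sum())
E
```

```text
[(33.7, -0.317, np.float64(5.0), 0.0, 0.0)] (101, np.float64(233.74), np.float64(211.37))
33.75 [ 0.3 -0.4  0. ] 0.995504616601748
driver 633
core 276
stand 1607
```

```bash
python3 - <<'E'
from ctl import *
print("initial",dmeas(cv2.imread("pics/side0.png")[:,:,::-1])[:2],brass(cv2.imread("pics/side0.png")[:,:,::-1].copy()))
for _ in range(3):
    im=manip.get_image("side");print(dmeas(im)[:2],brass(im))
p=manip.camera_params("side");g=cv2.cvtColor(im,7);g0=cv2.imread("pics/side0.png",0)
for n,(v0,v1,u0,u1) in dict(driverhandle=(196,208,348,378),core=(338,376,330,362),tab=(176,195,225,252),grip=(205,225,270,312)).items():
    r=cv2.matchTemplate(g[v0-5:v1+5,u0-5:u1+5],g0[v0:v1,u0:u1],5);print(n,cv2.minMaxLoc(r)[1:4:2])
E
```

```text
initial (np.float64(-0.31530348979476225), np.float64(16.2)) (101, np.float64(233.74), np.float64(211.37))
(np.float64(-0.31726890904566424), np.float64(5.0)) (101, np.float64(233.74), np.float64(211.37))
(np.float64(-0.31696441183887897), np.float64(5.2)) (101, np.float64(233.74), np.float64(211.37))
(np.float64(-0.31728967218217385), np.float64(5.2)) (101, np.float64(233.74), np.float64(211.37))
driverhandle (0.8056617975234985, (6, 6))
core (0.8842043280601501, (5, 5))
tab (0.9999486804008484, (5, 5))
grip (0.9931980967521667, (5, 4))
```

```bash
python3 -c "
from cell import manip
print(manip.job_done())"
```

```text
the job is handed in; nothing more can be done
None
```

I handed the job in at about 34 s of the 72 s limit: by camera, the pointer stood at the index tab (arm 0.039–0.045 rad, tab about 0.045) for about 8 s unbroken, then the arm was lowered gently onto its starting stop and the lever let go; no verdict came back.

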